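Set up the board carrier: drive taper posts home and make the earth check

TASK

Set up the board carrier on the repair bench: take every support post from the wooden rack and stand it shank down in a taper socket of the aluminium block (any socket, one post each), then tap each post on its top with the rammer until it locks, its collar fully down on the block; drive the posts only with the rammer, never with the fingers, and keep the fingers off a post once it is driven. When all of them are locked, press the spring plunger of the earth checker right down to its stop and let it come back up, and at the end leave the rammer standing upright with its foot on the round rubber mat. Leave the other things on the bench where they are.

Things in the scene. Friction and masses are not known exactly. Their poses are not given: they have to be found in the camera images.
- post0_mid (a point): centre of the grip of a loose upright 0.2 kg support post: cylinder 26 mm across, 60 mm long, over a collar 40 mm across, 8 thick, over a dark taper shank 46 long (22 to 15 wide). The point is 30 mm below the top, 38 above the collar's underside, 84 above the tip. Starts in a fixed wooden rack (270 x 70 x 60 mm; 5 holes 52 apart, row running away from the robot), collar on its top. None if absent
- post1_mid (a point): centre of the grip of a loose upright 0.2 kg support post: cylinder 26 mm across, 60 mm long, over a collar 40 mm across, 8 thick, over a dark taper shank 46 long (22 to 15 wide). The point is 30 mm below the top, 38 above the collar's underside, 84 above the tip. Starts in a fixed wooden rack (270 x 70 x 60 mm; 5 holes 52 apart, row running away from the robot), collar on its top. None if absent
- post2_mid (a point): centre of the grip of a loose upright 0.2 kg support post: cylinder 26 mm across, 60 mm long, over a collar 40 mm across, 8 thick, over a dark taper shank 46 long (22 to 15 wide). The point is 30 mm below the top, 38 above the collar's underside, 84 above the tip. Starts in a fixed wooden rack (270 x 70 x 60 mm; 5 holes 52 apart, row running away from the robot), collar on its top. None if absent
- post3_mid (a point): centre of the grip of a loose upright 0.2 kg support post: cylinder 26 mm across, 60 mm long, over a collar 40 mm across, 8 thick, over a dark taper shank 46 long (22 to 15 wide). The point is 30 mm below the top, 38 above the collar's underside, 84 above the tip. Starts in a fixed wooden rack (270 x 70 x 60 mm; 5 holes 52 apart, row running away from the robot), collar on its top. None if absent
- post4_mid (a point): centre of the grip of a loose upright 0.2 kg support post: cylinder 26 mm across, 60 mm long, over a collar 40 mm across, 8 thick, over a dark taper shank 46 long (22 to 15 wide). The point is 30 mm below the top, 38 above the collar's underside, 84 above the tip. Starts in a fixed wooden rack (270 x 70 x 60 mm; 5 holes 52 apart, row running away from the robot), collar on its top. None if absent
- socket0 (a point): mouth of one of 4 equal taper sockets (70 mm apart) in the fixed aluminium carrier block: on the socket's axis, level with the block's top, 60 mm above the table; z up, y along the row. A steel bush (bore 23.6 mm, narrowing to 17.6) stands 8 mm proud; a post's collar rests on its rim. The stiff bush yields only to taps or a push of about 10 to 20 N on the post, and stays down when flush: locked
- socket1 (a point): mouth of one of 4 equal taper sockets (70 mm apart) in the fixed aluminium carrier block: on the socket's axis, level with the block's top, 60 mm above the table; z up, y along the row. A steel bush (bore 23.6 mm, narrowing to 17.6) stands 8 mm proud; a post's collar rests on its rim. The stiff bush yields only to taps or a push of about 10 to 20 N on the post, and stays down when flush: locked
- socket2 (a point): mouth of one of 4 equal taper sockets (70 mm apart) in the fixed aluminium carrier block: on the socket's axis, level with the block's top, 60 mm above the table; z up, y along the row. A steel bush (bore 23.6 mm, narrowing to 17.6) stands 8 mm proud; a post's collar rests on its rim. The stiff bush yields only to taps or a push of about 10 to 20 N on the post, and stays down when flush: locked
- socket3 (a point): mouth of one of 4 equal taper sockets (70 mm apart) in the fixed aluminium carrier block: on the socket's axis, level with the block's top, 60 mm above the table; z up, y along the row. A steel bush (bore 23.6 mm, narrowing to 17.6) stands 8 mm proud; a post's collar rests on its rim. The stiff bush yields only to taps or a push of about 10 to 20 N on the post, and stays down when flush: locked
- rammer_mid (a point): middle of the handle of the loose 0.4 kg rammer, which stands upright, 110 mm tall: round white head with a steel band, 60 mm across, 35 mm tall, below; round wooden handle 24 mm across, 75 mm long, on top. The point is on the axis, 75 mm above the flat foot (the striking face), 35 mm below the top; z up the handle
- toolmat_top (a point): centre of the top face of the fixed round black rubber mat, 124 mm across, 4 mm thick, where the rammer is to be left; it does not start there
- plunger (a joint): travel of the earth checker's plunger, m: 0 up, 0.016 at the stop. A spring returns it; about 2.5 N starts it and about 7 N holds it at the stop
- plunger_top (a point): centre of the flat top of the plunger's round black head, 40 mm across and 12 mm thick, 84 mm above the table when up; it moves straight down 16 mm with the plunger. It stands on a steel guide (52 mm across) on a grey box 84 mm square that is fixed to the bench
- multimeter: a loose bystander to leave alone: yellow multimeter, 90 x 185 x 45 mm; origin under its centre
- breadboard: a loose bystander to leave alone: white breadboard, 110 x 170 x 18 mm; origin under its centre
- spool: a loose bystander to leave alone: small solder spool, 48 mm across, 40 mm tall; origin under its centre
- relay: a loose bystander to leave alone: clear relay, 36 x 46 x 32 mm; origin under its centre
- foam: a loose bystander to leave alone: black foam block, 100 x 130 x 60 mm; origin under its centre
- driver: a loose bystander to leave alone: screwdriver lying on the bench; origin under its centre
- module: a loose bystander to leave alone: green circuit board, 100 x 75 mm; origin under its centre
Mind the look-alikes: they are no part of the job. Leave any purple look-alike of the part that bears post3_mid alone.

How it is judged (in metres and radians):
On the way, in this order (a step that is already met when the one before it is completed fails the run):
1. every post stands in a socket, driven home: collar down on the block (((horizontal distance between post0_mid and socket0 below 0.005 m and z of post0_mid in the frame of socket0 between 0.034 and 0.04 m and angle between post0_mid's own z axis and vertical below 0.06 rad) or (horizontal distance between post0_mid and socket1 below 0.005 m and z of post0_mid in the frame of socket1 between 0.034 and 0.04 m and angle between post0_mid's own z axis and vertical below 0.06 rad) or (horizontal distance between post0_mid and socket2 below 0.005 m and z of post0_mid in the frame of socket2 between 0.034 and 0.04 m and angle between post0_mid's own z axis and vertical below 0.06 rad) or (horizontal distance between post0_mid and socket3 below 0.005 m and z of post0_mid in the frame of socket3 between 0.034 and 0.04 m and angle between post0_mid's own z axis and vertical below 0.06 rad)) and ((horizontal distance between post1_mid and socket0 below 0.005 m and z of post1_mid in the frame of socket0 between 0.034 and 0.04 m and angle between post1_mid's own z axis and vertical below 0.06 rad) or (horizontal distance between post1_mid and socket1 below 0.005 m and z of post1_mid in the frame of socket1 between 0.034 and 0.04 m and angle between post1_mid's own z axis and vertical below 0.06 rad) or (horizontal distance between post1_mid and socket2 below 0.005 m and z of post1_mid in the frame of socket2 between 0.034 and 0.04 m and angle between post1_mid's own z axis and vertical below 0.06 rad) or (horizontal distance between post1_mid and socket3 below 0.005 m and z of post1_mid in the frame of socket3 between 0.034 and 0.04 m and angle between post1_mid's own z axis and vertical below 0.06 rad)) and ((horizontal distance between post2_mid and socket0 below 0.005 m and z of post2_mid in the frame of socket0 between 0.034 and 0.04 m and angle between post2_mid's own z axis and vertical below 0.06 rad) or (horizontal distance between post2_mid and socket1 below 0.005 m and z of post2_mid in the frame of socket1 between 0.034 and 0.04 m and angle between post2_mid's own z axis and vertical below 0.06 rad) or (horizontal distance between post2_mid and socket2 below 0.005 m and z of post2_mid in the frame of socket2 between 0.034 and 0.04 m and angle between post2_mid's own z axis and vertical below 0.06 rad) or (horizontal distance between post2_mid and socket3 below 0.005 m and z of post2_mid in the frame of socket3 between 0.034 and 0.04 m and angle between post2_mid's own z axis and vertical below 0.06 rad)) and ((horizontal distance between post3_mid and socket0 below 0.005 m and z of post3_mid in the frame of socket0 between 0.034 and 0.04 m and angle between post3_mid's own z axis and vertical below 0.06 rad) or (horizontal distance between post3_mid and socket1 below 0.005 m and z of post3_mid in the frame of socket1 between 0.034 and 0.04 m and angle between post3_mid's own z axis and vertical below 0.06 rad) or (horizontal distance between post3_mid and socket2 below 0.005 m and z of post3_mid in the frame of socket2 between 0.034 and 0.04 m and angle between post3_mid's own z axis and vertical below 0.06 rad) or (horizontal distance between post3_mid and socket3 below 0.005 m and z of post3_mid in the frame of socket3 between 0.034 and 0.04 m and angle between post3_mid's own z axis and vertical below 0.06 rad)) and ((horizontal distance between post4_mid and socket0 below 0.005 m and z of post4_mid in the frame of socket0 between 0.034 and 0.04 m and angle between post4_mid's own z axis and vertical below 0.06 rad) or (horizontal distance between post4_mid and socket1 below 0.005 m and z of post4_mid in the frame of socket1 between 0.034 and 0.04 m and angle between post4_mid's own z axis and vertical below 0.06 rad) or (horizontal distance between post4_mid and socket2 below 0.005 m and z of post4_mid in the frame of socket2 between 0.034 and 0.04 m and angle between post4_mid's own z axis and vertical below 0.06 rad) or (horizontal distance between post4_mid and socket3 below 0.005 m and z of post4_mid in the frame of socket3 between 0.034 and 0.04 m and angle between post4_mid's own z axis and vertical below 0.06 rad))), for 0.2 s.
2. with all posts locked, the plunger is pressed to its stop (value of joint plunger above 0.0145 m), for 0.05 s.
At the end, for the whole second after the job is handed in: every post present stands upright in a socket (within 5 mm of its axis, tilted under 0.06 rad) with its collar within 2 mm of the block's top; the plunger is back up (joint below 3 mm); the rammer stands at rest upright (within 0.1 rad) on the round mat, its axis within 37 mm of the mat's centre (all of step 1 and value of joint plunger below 0.003 m and horizontal distance between rammer_mid and toolmat_top below 0.037 m and angle between rammer_mid's own z axis and vertical below 0.1 rad and z of rammer_mid in the frame of toolmat_top below 0.085 m and linear speed of rammer below 0.02 m/s); the robot touches nothing.
It fails at once if the fingers touch a post that is driven nearly home (collar within 3 mm of the block): posts are driven only with the rammer ((contact force between the fingers and post0 above 3 N and ((z of post0_mid in the frame of socket0 below 0.041 m and horizontal distance between post0_mid and socket0 below 0.02 m) or (z of post0_mid in the frame of socket1 below 0.041 m and horizontal distance between post0_mid and socket1 below 0.02 m) or (z of post0_mid in the frame of socket2 below 0.041 m and horizontal distance between post0_mid and socket2 below 0.02 m) or (z of post0_mid in the frame of socket3 below 0.041 m and horizontal distance between post0_mid and socket3 below 0.02 m))) or (contact force between the fingers and post1 above 3 N and ((z of post1_mid in the frame of socket0 below 0.041 m and horizontal distance between post1_mid and socket0 below 0.02 m) or (z of post1_mid in the frame of socket1 below 0.041 m and horizontal distance between post1_mid and socket1 below 0.02 m) or (z of post1_mid in the frame of socket2 below 0.041 m and horizontal distance between post1_mid and socket2 below 0.02 m) or (z of post1_mid in the frame of socket3 below 0.041 m and horizontal distance between post1_mid and socket3 below 0.02 m))) or (contact force between the fingers and post2 above 3 N and ((z of post2_mid in the frame of socket0 below 0.041 m and horizontal distance between post2_mid and socket0 below 0.02 m) or (z of post2_mid in the frame of socket1 below 0.041 m and horizontal distance between post2_mid and socket1 below 0.02 m) or (z of post2_mid in the frame of socket2 below 0.041 m and horizontal distance between post2_mid and socket2 below 0.02 m) or (z of post2_mid in the frame of socket3 below 0.041 m and horizontal distance between post2_mid and socket3 below 0.02 m))) or (contact force between the fingers and post3 above 3 N and ((z of post3_mid in the frame of socket0 below 0.041 m and horizontal distance between post3_mid and socket0 below 0.02 m) or (z of post3_mid in the frame of socket1 below 0.041 m and horizontal distance between post3_mid and socket1 below 0.02 m) or (z of post3_mid in the frame of socket2 below 0.041 m and horizontal distance between post3_mid and socket2 below 0.02 m) or (z of post3_mid in the frame of socket3 below 0.041 m and horizontal distance between post3_mid and socket3 below 0.02 m))) or (contact force between the fingers and post4 above 3 N and ((z of post4_mid in the frame of socket0 below 0.041 m and horizontal distance between post4_mid and socket0 below 0.02 m) or (z of post4_mid in the frame of socket1 below 0.041 m and horizontal distance between post4_mid and socket1 below 0.02 m) or (z of post4_mid in the frame of socket2 below 0.041 m and horizontal distance between post4_mid and socket2 below 0.02 m) or (z of post4_mid in the frame of socket3 below 0.041 m and horizontal distance between post4_mid and socket3 below 0.02 m)))).
It fails at once if a bystander is pushed more than 40 mm (distance of any of multimeter, breadboard, spool, relay, foam, driver, module from where it was at the start of the episode above 0.04 m).
Of post0, post1, post2, post3, post4 only 3 to 4 are there at a start; the rules pass over those that are not, and their reading is None.
At some moment in a run one of rammer may be knocked a few centimetres aside while the robot is not near it.
It also fails if it takes over 210 s, if anything falls off the work surface, if the arm or the gripper's body presses on something with over 40 N, if the wrist force passes 120 N, or if a joint passes its speed limit or range.

ROBOT

A 6-joint arm with a two-finger parallel gripper is mounted at the origin on the work surface. World frame = base frame: x ahead of the robot, y to its left, z up, the work surface at z = 0. Lengths are in m, angles in degrees, forces in N, time in s.
With the tool pointing down it reaches from about 0.4 to 0.825 m from the base axis. Payload 7 kg.
Tool frame: the origin (TCP) lies midway between the tips of the shut fingers; the grasp point (between the pads) lies 19 mm behind it; z points along the fingers, x is the direction in which the jaws open and shut, and the axes are right-handed (so a half turn about z gives the same grasp; the last joint's range is limited). The gripper opens to 88 mm and grips with 3 to 60 N. Pads are 19 mm wide; open, the fingers measure 130 mm over their backs; the gripper's body (78 mm by 193 mm) begins 47 mm behind the grasp point.
Start: joints at [92.71, 20.546, 0.682, 0, -70.136, -16.507], TCP at [0.161, 0.655, 0.193] pointing down, gripper open.
Joint ranges: [-176.03, 176.03], [-82.01, 121.73], [-58.28, 71.71], [-173.87, 95.51], [-174.79, -0.11], [-173.66, 173.66]. Speed limits (degrees/s): [136.94, 136.94, 172.46, 180, 180, 180].

INTERFACE

Orientations are given as [roll, pitch, yaw] about the fixed x, y, z axes, in that order (R = Rz(yaw) Ry(pitch) Rx(roll)).
In Python, from plant import * gives the robot as it stands. The module is installed in compiled form; this text tells all that it offers.
- The arm moves only by the shell command python3 -m pendant 'ROWS' [OPENING]. ROWS is JSON, a list that holds one entry, the list of rows, each a list of 6 numbers: the shift along the world's x, y, z in mm, then the turn, a rotation vector about the world's x, y, z in degrees. A call has 1 to 10 rows; each row is the pose to reach, as a shift and turn from the pose commanded when the call began; what a row does not reach only later rows make up. A row lasts 1/8 s, in which the tool goes at most 62.5 mm and 10.7 degrees, less where a joint would pass 70% of its speed; a pose out of reach is approached as far as the arm can. A call with a gripper value outside its range is refused whole. OPENING is the closure, from -1 (fully open) to 1 (shut), set as the call begins (- or left out, the last holds). The fingers move at their own pace and stop on an object; the grip force is fixed at half the most. Time passes only in rows, so rows that repeat a pose let the fingers close. It gives the time, the measured TCP pose, the force and the opening at its end, in the units of the state.
- get_obs(): the state, without advancing time (a new reading comes with each control period).
- snapshot(name): name is "scene" or "top" or "wrist"; returns a dict with "pixels" (384x512x3 uint8, red, green, blue), "depth" (384x512 float32, m along the optical axis (not along the pixel's ray), 0 where there is no reading), "fx", "fy", "cx", "cy" (pixels), "dist" ([k1, k2, p1, p2, k3] as OpenCV has them; the pictures are not rectified), "pose" (4x4, takes a point from camera to world coordinates); the wrist camera has in their place "tool_from_camera" (4x4, takes a point from camera to tool coordinates, whose origin is the TCP and whose axes are the tool frame's). Camera axes: x right, y down, z forward; pixel columns grow to the right and rows downward; lengths in m; the calibration is good to about 2 mm. A picture is of the moment at which its call begins: read the wrist's pose just before it.
- close_job(): hands the job in, once; it reports no verdict.
The state is a dict: "clock": time; "joint_pos": joint angles; "qvel": joint speeds; "tau": joint torques, N m; "tool_pos": TCP position; "orientation": TCP orientation; "force": force on the tool from outside, world axes, zero at the start; "moment": the same for the moment, N m; "opening": finger opening in m.
Only numpy, scipy, OpenCV 4.12 (cv2) and the standard library are available. Lean on these libraries where they do the work, as an engineer would, in place of code of your own. Each camera call takes 0.05 s, during which the arm holds its last target. There are 200 camera calls.

## Working session

There is one attempt and no reset: what is moved stays moved. The work goes in short steps, Python scripts to look and compute and a shell command to move; the robot and the scene stay as the last step left them, time stands still between calls to the robot, and variables do not carry over. Pictures are saved under pics/ and viewed, about 12 in all and at most 16, crops included, and the job is handed in when it is done.

```bash
mkdir -p pics
cat > h.py <<'E'
from plant import *
import numpy as np, cv2
def save(n,f):
    s=snapshot(n); cv2.imwrite('pics/'+f,s['pixels'][:,:,::-1]); np.savez('pics/'+f[:-4],**{k:np.array(v) for k,v in s.items()}); return s
E
python3 - <<'E'
from h import *
print(get_obs())
a=save('scene','s1.png');b=save('top','t1.png')
print(a['pose'],b['pose'],b['fx'],b['dist'])
E
```

```text
{'clock': 0.0, 'joint_pos': array([ 9.27091915e+01,  2.05902426e+01,  6.32352306e-01, -1.88696966e-02,
       -7.01356919e+01, -1.65055201e+01]), 'qvel': array([ 0.00264348, -0.0294843 ,  0.00274091,  0.02964711, -0.02400424,
        0.01871468]), 'tau': array([ 6.94095743e-04, -5.82722998e+01,  2.93055189e+01,  6.99753240e+00,
        7.03173835e-03, -1.36252502e-04]), 'tool_pos': array([0.16089398, 0.65497353, 0.19232933]), 'orientation': array([-1.79990418e+02, -9.47659231e-02, -1.03802763e+02]), 'force': array([ 0.11237199, -0.19740573, -0.45556948]), 'moment': array([-0.0009577 ,  0.01411652, -0.0158043 ]), 'opening': 0.08742565710540282}
[[-6.64337074e-01  4.69642888e-01 -5.81456628e-01  1.31678736e+00]
 [ 7.47432763e-01  4.16680951e-01 -5.17417869e-01  6.35936258e-01]
 [-7.19721520e-04 -7.78339607e-01 -6.27843085e-01  8.85940038e-01]
 [ 0.00000000e+00  0.00000000e+00  0.00000000e+00  1.00000000e+00]] [[ 0.01371635 -0.99053403  0.13658039  0.444867  ]
 [-0.99979921 -0.01558194 -0.01259949 -0.02404458]
 [ 0.01460841 -0.13638014 -0.99054886  1.09759678]
 [ 0.          0.          0.          1.        ]] 376.59954561652876 [-0.04911602  0.          0.          0.          0.        ]
```

View pics/s1.png

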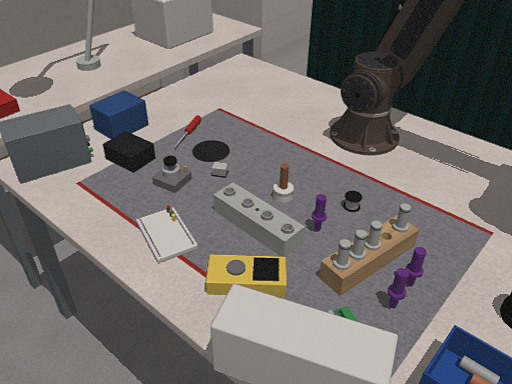

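View pics/t1.png

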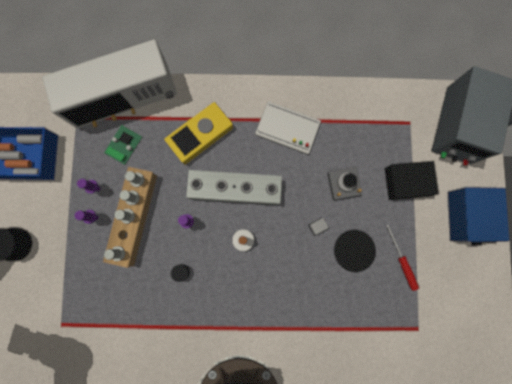

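The top view shows 4 posts in the rack, at px (134,177), (129,195), (124,214) and (115,254). The sockets lie in the row y≈187, x 196–272. The rammer is at (244,240), the mat at (354,250), the plunger at (348,181), and the purple decoys at (185,221), (88,184) and (85,216).

```bash
cat >> h.py <<'E'
def cloud(s,P=None):
    K=np.array([[s['fx'],0,s['cx']],[0,s['fy'],s['cy']],[0,0,1]])
    v,u=np.mgrid[0:384,0:512]
    n=cv2.undistortPoints(np.stack([u,v],-1).reshape(-1,1,2).astype(np.float64),K,np.array(s['dist'],float)).reshape(384,512,2)
    P=s['pose'] if P is None else P
    d=s['depth'][...,None]
    return np.concatenate([n*d,d],-1)@P[:3,:3].T+P[:3,3], np.concatenate([n,np.ones((384,512,1))],-1)@P[:3,:3].T, P[:3,3]
def on(s,uv,z,P=None):
    _,r,c=cloud(s,P); q=cv2.remap(r.astype(np.float32),np.float32([[uv[0]]]),np.float32([[uv[1]]]),1)[0,0]
    return c+q*(z-c[2])/q[2]
def blobs(mask,X,mn=15):
    n,l,st,ce=cv2.connectedComponentsWithStats(mask.astype(np.uint8))
    for i in range(1,n):
        if st[i,4]>=mn:
            p=X[l==i]; print(st[i,4],ce[i].round(1),'med',np.median(p,0).round(4),'midrange',((np.percentile(p,2,0)+np.percentile(p,98,0))/2).round(4))
E
python3 - <<'E'
from h import *
s=dict(np.load('pics/t1.npz')); X,_,_=cloud(s)
roi=np.zeros((384,512),bool); roi[125:325,65:415]=1
z=X[...,2]
print('table',np.median(z[280:310,250:400]))
for a,b in((.118,.14),(.1,.118),(.072,.1),(.05,.072)):
    print(a,b); blobs(roi&(z>a)&(z<b),X)
g=cv2.cvtColor(s['pixels'],cv2.COLOR_RGB2GRAY)
print('mat');blobs(roi&(g<45)&(z<.02),X,300)
for n,u,h in(('p',(134,177),.128),('p',(129,195),.128),('p',(124,214),.128),('p',(115,254),.128),('s',(196,184),.068),('s',(221,187),.068),('s',(247,188),.068),('s',(272,189),.068)):print(n,u,on(s,u,h).round(4))
cv2.imwrite('pics/t1z.png',cv2.resize(s['pixels'][150:280,70:370,::-1],None,fx=2.6,fy=2.6,interpolation=cv2.INTER_CUBIC))
E
```

```text
table 0.00021220953132705667
0.118 0.14
71 [130.  175.8] med [0.6024 0.2918 0.127 ] midrange [0.6028 0.2923 0.1257]
90 [125.1 194.6] med [0.5526 0.3017 0.1271] midrange [0.5534 0.3024 0.1251]
93 [119.8 214.3] med [0.5025 0.3121 0.1268] midrange [0.5015 0.3129 0.1253]
98 [108.9 254.1] med [0.4002 0.3343 0.1265] midrange [0.4002 0.3352 0.125 ]
0.1 0.118
18 [134.4 177.8] med [0.6003 0.2837 0.1067] midrange [0.6029 0.2886 0.1087]
87 [ 82.2 183.1] med [0.584  0.4232 0.1123] midrange [0.584  0.4246 0.1093]
20 [130.3 196.6] med [0.5495 0.2921 0.1089] midrange [0.5517 0.2965 0.1091]
97 [ 79.7 214.7] med [0.4993 0.4238 0.1126] midrange [0.5002 0.4247 0.1088]
22 [125.7 215.2] med [0.5003 0.3029 0.1069] midrange [0.5016 0.305  0.1083]
85 [182.5 219.5] med [0.4909 0.1513 0.113 ] midrange [0.492  0.1524 0.1118]
66 [242.3 239.5] med [ 0.4426 -0.0038  0.1089] midrange [ 0.4435 -0.0038  0.1089]
24 [114.9 253.2] med [0.4025 0.3249 0.1086] midrange [0.4009 0.3284 0.1088]
0.072 0.1
169 [350.1 179.3] med [ 0.6104 -0.2965  0.0836] midrange [ 0.6096 -0.2975  0.0827]
33 [137.1 179.1] med [0.6    0.2842 0.0
[... 810 characters left out ...]
 0.0613]
77 [343.4 183.1] med [ 0.6013 -0.284   0.052 ] midrange [ 0.6078 -0.2889  0.0529]
85 [ 92.5 186.6] med [0.581  0.4173 0.054 ] midrange [0.5845 0.4226 0.0597]
78 [ 90.8 216.6] med [0.4975 0.4161 0.0539] midrange [0.4993 0.4199 0.0606]
69 [188.6 221.7] med [0.4856 0.1441 0.0537] midrange [0.4923 0.1488 0.0583]
mat
1272 [354.5 250.5] med [ 0.4147 -0.3267  0.0035] midrange [ 0.4149 -0.3275  0.0037]
p (134, 177) [0.5997 0.2807 0.128 ]
p (129, 195) [0.5523 0.291  0.128 ]
p (124, 214) [0.5028 0.3012 0.128 ]
p (115, 254) [0.4007 0.3184 0.128 ]
s (196, 184) [0.5924 0.1268 0.068 ]
s (221, 187) [0.5851 0.0576 0.068 ]
s (247, 188) [ 0.5835 -0.0141  0.068 ]
s (272, 189) [ 0.5818 -0.0831  0.068 ]
```

View pics/t1z.png

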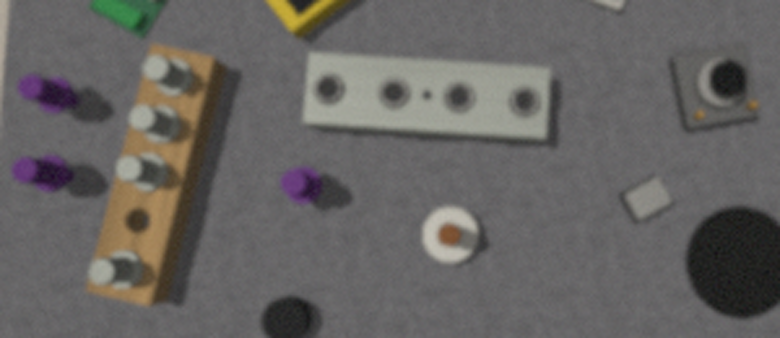

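```bash
python3 -m pendant '[[[441,-363,10,0,0,2],[441,-363,10,0,0,2],[441,-363,10,0,0,2],[441,-363,10,0,0,2],[441,-363,10,0,0,2],[441,-363,10,0,0,2],[441,-363,10,0,0,2],[441,-363,10,0,0,2],[441,-363,10,0,0,2],[441,-363,10,0,0,2]]]' -1
python3 -m pendant '[[[0,0,0,0,0,0],[0,0,0,0,0,0],[0,0,0,0,0,0]]]'
cat >> h.py <<'E'
from scipy.spatial.transform import Rotation as R
def wrist(f):
    o=get_obs(); s=save('wrist',f); T=np.eye(4); T[:3,:3]=R.from_euler('xyz',o['orientation'],degrees=True).as_matrix(); T[:3,3]=o['tool_pos']
    P=T@s['tool_from_camera']; np.save('pics/'+f[:-4]+'_P',P); print(o['clock'],o['tool_pos'].round(4),o['orientation'].round(1)); return s,P
E
python3 - <<'E'
from h import *
s,P=wrist('w1.png'); print(P.round(3)); X,_,_=cloud(s,P); z=X[...,2]
for a,b in((.12,.135),(.1,.116)): print(a); blobs((z>a)&(z<b),X,60)
E
```

```text
clock: 1.35
tool_pos: [0.6042, 0.2893, 0.2022]
orientation: [180.0, -0.1, -102.0]
force: [-0.6, 0.4, -0.9]
opening: 0.0878
clock: 1.72
tool_pos: [0.6011, 0.2937, 0.2035]
orientation: [-180.0, 0.0, -101.7]
force: [-0.1, 0.4, -0.5]
opening: 0.0875
1.725 [0.6011 0.2937 0.2035] [-180.     0.  -101.7]
[[-0.202 -0.946 -0.254  0.668]
 [-0.979  0.195  0.054  0.28 ]
 [-0.001  0.259 -0.966  0.394]
 [ 0.     0.     0.     1.   ]]
0.12
128 [5.7 4.1] med [0.7782 0.4491 0.1235] midrange [0.778  0.4499 0.1251]
715 [253.8 181.8] med [0.6055 0.2932 0.1268] midrange [0.6051 0.2932 0.1248]
613 [254.  235.5] med [0.5558 0.3031 0.1268] midrange [0.5555 0.3035 0.1245]
519 [254.1 287.7] med [0.5036 0.3141 0.127 ] midrange [0.5028 0.3138 0.125 ]
0.1
610 [17.5 13.9] med [0.7769 0.4539 0.1066] midrange [0.776  0.4541 0.108 ]
67 [254.1 166.9] med [0.6158 0.2907 0.1064] midrange [0.6127 0.292  0.1071]
623 [122.6 223.3] med [0.5876 0.4249 0.1128] midrange [0.5864 0.4256 0.1077]
143 [254.2 220.7] med [0.5641 0.3012 0.1074] midrange [0.5603 0.3029 0.1078]
303 [153.6 302.7] med [0.4973 0.4187 0.1129] midrange [0.4986 0.4239 0.1077]
```

View pics/w1.png

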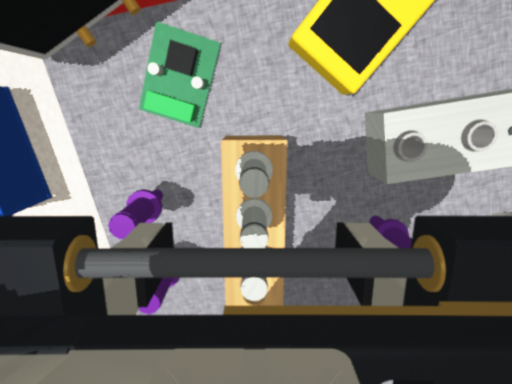

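```bash
python3 -m pendant '[[[2,1,-60,0,0,0],[2,1,-105,0,0,0],[2,1,-124,0,0,0],[2,1,-124,0,0,0],[2,1,-124,0,0,0]]]'
python3 -m pendant '[[[0,0,0,0,0,0],[0,0,0,0,0,0],[0,0,0,0,0,0],[0,0,0,0,0,0],[0,0,20,0,0,0],[0,0,60,0,0,0],[0,0,110,0,0,0],[0,0,120,0,0,0],[0,0,120,0,0,0]]]' 1
```

```text
clock: 2.4
tool_pos: [0.6045, 0.2944, 0.0807]
orientation: [-179.9, 0.1, -101.7]
force: [0.3, 0.4, 0.1]
opening: 0.0872
clock: 3.52
tool_pos: [0.6041, 0.2937, 0.1999]
orientation: [-180.0, 0.1, -101.8]
force: [-0.7, 0.1, -0.4]
opening: 0.0035
```

Run:
```python
from h import *
s=dict(np.load('pics/w1.npz')); P=np.load('pics/w1_P.npy')
for u in((411,146),(480,135)): print(on(s,u,.068,P).round(4))
s=dict(np.load('pics/t1.npz'))
for u in ((196.5,183.8),(221.5,185.8),(246.5,187.3),(271.9,188.8)): print(on(s,u,.068).round(4))
```

```text
[0.5964 0.13   0.068 ]
[0.5934 0.0613 0.068 ]
[0.5929 0.1255 0.068 ]
[0.5885 0.0563 0.068 ]
[ 0.5854 -0.0127  0.068 ]
[ 0.5823 -0.0828  0.068 ]
```

Run:
```python
from h import *
a=save('scene','s2.png'); s,P=wrist('w2.png'); print(get_obs()['opening'])
cv2.imwrite('pics/c2.png',np.hstack([cv2.resize(a['pixels'][150:320,280:450,::-1],(384,384)),s['pixels'][:,:,::-1][:,60:460]]))
```

```text
3.575 [0.6035 0.2934 0.1985] [ 180.    -0.  -101.8]
0.0008123231943068166
```

View pics/c2.png

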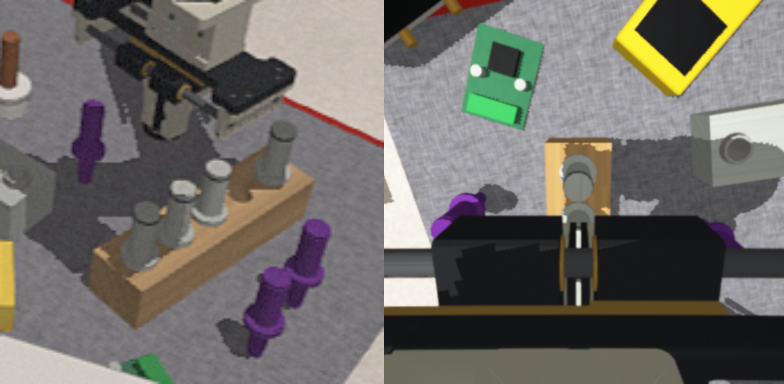

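The post was not gripped because the fingers close slowly and I lifted too soon. All posts are still in place. I'll retry from a half-open gripper and hold longer.

```bash
python3 -m pendant '[[[0,0,0,0,0,0],[0,0,0,0,0,0],[0,0,0,0,0,0],[0,0,0,0,0,0],[0,0,0,0,0,0],[0,0,0,0,0,0]]]' 0.0
python3 -m pendant '[[[0,-1,-60,0,0,0],[0,-1,-105,0,0,0],[0,-1,-122,0,0,0],[0,-1,-122,0,0,0]]]'
python3 -m pendant '[[[0,0,0,0,0,0],[0,0,0,0,0,0],[0,0,0,0,0,0],[0,0,0,0,0,0],[0,0,0,0,0,0],[0,0,0,0,0,0]]]' 1
python3 -m pendant '[[[0,0,20,0,0,0],[0,0,70,0,0,0],[0,0,120,0,0,0],[0,0,120,0,0,0]]]'
```

```text
clock: 4.38
tool_pos: [0.604, 0.2935, 0.1993]
orientation: [-180.0, 0.0, -101.8]
force: [0.4, 1.0, -0.3]
opening: 0.0434
clock: 4.88
tool_pos: [0.604, 0.2923, 0.0769]
orientation: [180.0, -0.1, -101.8]
force: [0.4, 0.2, 1.1]
opening: 0.0438
clock: 5.62
tool_pos: [0.605, 0.2933, 0.079]
orientation: [-179.9, 0.1, -101.8]
force: [-0.7, 1.9, 5.9]
opening: 0.0253
clock: 6.12
tool_pos: [0.606, 0.2937, 0.2023]
orientation: [-179.7, 0.3, -101.8]
force: [0.9, -0.3, -2.3]
opening: 0.0251
```

```bash
python3 -m pendant '[[[-20,-374,0,0,0,-90],[-20,-374,0,0,0,-90],[-20,-374,0,0,0,-90],[-20,-374,0,0,0,-90],[-20,-374,0,0,0,-90],[-20,-374,0,0,0,-90],[-20,-374,0,0,0,-90],[-20,-374,0,0,0,-90],[-20,-374,0,0,0,-90],[-20,-374,0,0,0,-90]]]'
python3 -m pendant '[[[0,0,0,0,0,0],[0,0,0,0,0,0]]]'
python3 - <<'E'
from h import *
s,P=wrist('w3.png')
E
```

```text
clock: 7.38
tool_pos: [0.5831, -0.0815, 0.1961]
orientation: [-180.0, -0.1, 168.2]
force: [0.6, -0.3, -2.3]
opening: 0.0252
clock: 7.62
tool_pos: [0.5839, -0.0814, 0.197]
orientation: [-180.0, -0.0, 168.3]
force: [-0.4, -0.5, -2.3]
opening: 0.025
7.625 [ 0.5839 -0.0814  0.197 ] [-180.    -0.   168.3]
```

View pics/w3.png

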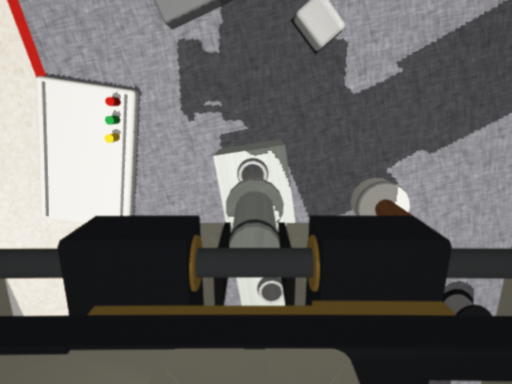

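Run:
```python
from h import *
s=dict(np.load('pics/w3.npz')); P=np.load('pics/w3_P.npy')
for u in((253,173),(270,290)): print(on(s,u,.068,P).round(4))
X,_,_=cloud(s,P);z=X[...,2]
blobs((z>.054)&(z<.064),X,400); blobs((z>.064)&(z<.072),X,40)
cv2.imwrite('pics/c3.png',cv2.resize(s['pixels'][130:310,200:320,::-1],None,fx=4,fy=4,interpolation=cv2.INTER_CUBIC)[:600])
```

```text
[ 0.5831 -0.0838  0.068 ]
[0.5919 0.0545 0.068 ]
2454 [257.3 173.9] med [ 0.5671 -0.085   0.0589] midrange [ 0.5844 -0.0652  0.0588]
685 [254.1 291.1] med [0.6137 0.0565 0.0591] midrange [0.6037 0.0596 0.0595]
167 [252.1 168.7] med [ 0.5826 -0.0894  0.0667] midrange [ 0.584  -0.0861  0.0665]
57 [392.5 209.8] med [ 0.4467 -0.0148  0.0682] midrange [ 0.4441 -0.0134  0.0682]
223 [270.5 291. ] med [0.592  0.0567 0.0666] midrange [0.5913 0.0571 0.0663]
```

View pics/c3.png

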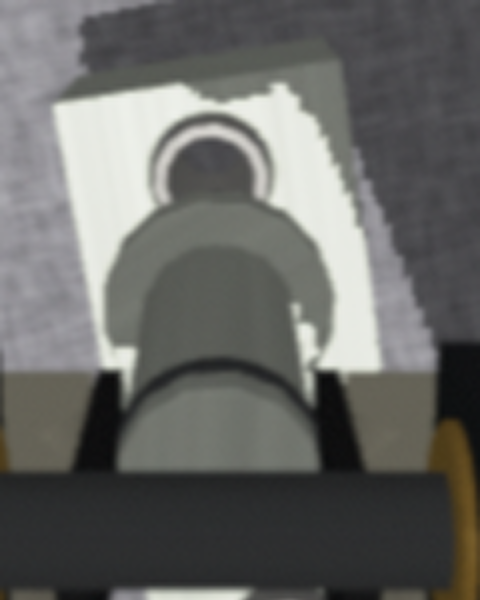

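```bash
python3 -m pendant '[[[-1,-2,-40,0,0,0],[-1,-2,-60,0,0,0],[-1,-2,-75,0,0,0],[-1,-2,-90,0,0,0],[-1,-2,-100,0,0,0],[-1,-2,-106,0,0,0],[-1,-2,-106,0,0,0]]]'
python3 -m pendant '[[[0,0,0,0,0,0],[0,0,0,0,0,0],[0,0,0,0,0,0],[0,0,0,0,0,0]]]' 0
python3 -m pendant '[[[0,0,50,0,0,0],[0,0,106,0,0,0],[0,0,106,0,0,0]]]'
python3 - <<'E'
from h import *
s,P=wrist('w4.png')
X,_,_=cloud(s,P);z=X[...,2]
blobs((z>.12)&(z<.145),X,100); blobs((z>.1)&(z<.116),X,100)
E
```

```text
clock: 8.55
tool_pos: [0.5922, -0.0822, 0.1007]
orientation: [179.8, 1.1, 168.5]
force: [-1.6, 9.7, 44.1]
opening: 0.0273
clock: 9.05
tool_pos: [0.5827, -0.0837, 0.0907]
orientation: [-180.0, -0.1, 168.2]
force: [0.3, -0.4, 0.6]
opening: 0.0437
clock: 9.43
tool_pos: [0.5858, -0.0837, 0.202]
orientation: [179.9, 0.5, 168.2]
force: [0.7, 0.2, -0.3]
opening: 0.0439
9.425 [ 0.5858 -0.0837  0.202 ] [179.9   0.5 168.2]
```

View pics/w4.png

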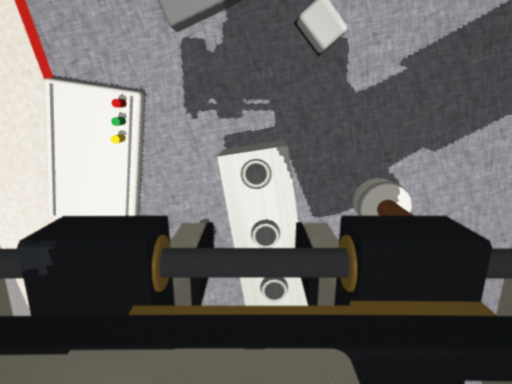

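Run:
```python
from h import *
a=save('scene','s5.png'); b=save('top','t5.png')
cv2.imwrite('pics/c5.png',np.hstack([cv2.resize(a['pixels'][130:300,130:310,::-1],(400,378)),cv2.resize(b['pixels'][130:290,170:340,::-1],(400,378))]))
```

```text
(no output)
```

View pics/c5.png

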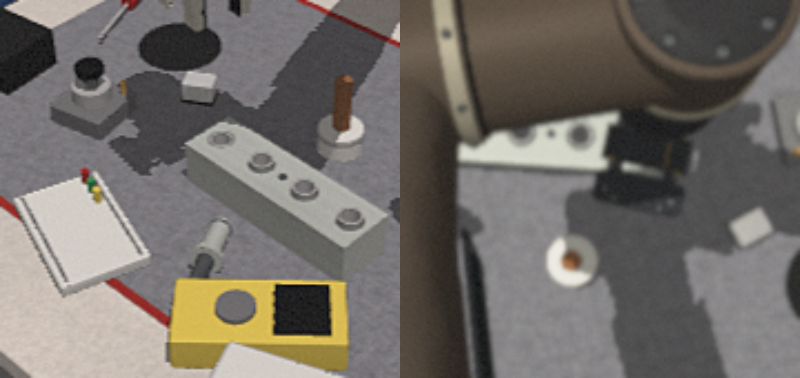

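The post missed the bore and fell behind the block, so it now lies between the block and the multimeter. I'll measure where it lies and the height of each bush.

```bash
python3 -m pendant '[[[-10,-60,100,0,0,0],[-20,-130,140,0,0,0],[-20,-130,140,0,0,0],[-20,-130,140,0,0,0],[-20,-130,140,0,0,0]]]'
python3 - <<'E'
from h import *
s,P=wrist('w6.png'); b=save('top','t6.png'); a=save('scene','s6.png')
for n,(q,QP) in dict(w=(s,P),t=(b,None),s=(a,None)).items():
    X,_,_=cloud(q,QP);z=X[...,2]
    m=(X[...,0]>.53)&(X[...,0]<.66)&(X[...,1]>-.13)&(X[...,1]<.18)
    print(n,'bush');blobs(m&(z>.0635)&(z<.08),X,8)
    m=(X[...,0]>.625)&(X[...,0]<.8)&(X[...,1]>-.1)&(X[...,1]<.2)
    print(n,'lying');blobs(m&(z>.010)&(z<.06),X,20)
cv2.imwrite('pics/c6.png',np.hstack([cv2.resize(s['pixels'][:,:,::-1],None,fx=.8,fy=.8),cv2.resize(b['pixels'][100:210,180:290,::-1],(307,307))]))
E
```

```text
clock: 10.2
tool_pos: [0.5625, -0.2136, 0.3355]
orientation: [180.0, -0.1, 168.1]
force: [-0.3, 0.5, -1.3]
opening: 0.0435
10.2 [ 0.5625 -0.2136  0.3355] [ 1.800e+02 -1.000e-01  1.681e+02]
w bush
65 [263.5 282.5] med [ 0.589  -0.0028  0.0666] midrange [ 0.5872 -0.0061  0.0662]
w lying
178 [212.1 284.6] med [0.6827 0.0037 0.0263] midrange [0.6842 0.0128 0.0236]
t bush
9 [191.6 182.9] med [0.5948 0.1385 0.0683] midrange [0.5947 0.1392 0.068 ]
t lying
99 [183.1 157.1] med [0.6731 0.17   0.0425] midrange [0.6773 0.1743 0.0302]
s bush
36 [247.1 201.3] med [ 0.5863 -0.0127  0.066 ] midrange [ 0.59   -0.0119  0.0664]
39 [265.9 213.4] med [0.5915 0.0557 0.0656] midrange [0.5931 0.058  0.0659]
45 [286.4 226.6] med [0.5953 0.1254 0.0659] midrange [0.5968 0.1279 0.0665]
s lying
3103 [249.6 255.8] med [0.7243 0.1183 0.0432] midrange [0.7106 0.0831 0.0359]
384 [182.9 240.8] med [ 0.7716 -0.0699  0.0161] midrange [ 0.7684 -0.0681  0.0155]
```

Run:
```python
import cv2
import numpy as np
a=cv2.imread('pics/s6.png');b=cv2.imread('pics/t6.png')
cv2.imwrite('pics/c6.png',np.hstack([cv2.resize(a[170:280,190:310],(420,385),interpolation=2),cv2.resize(b[100:210,180:290],(378,385),interpolation=2)]))
```

```text
(no output)
```

View pics/c6.png

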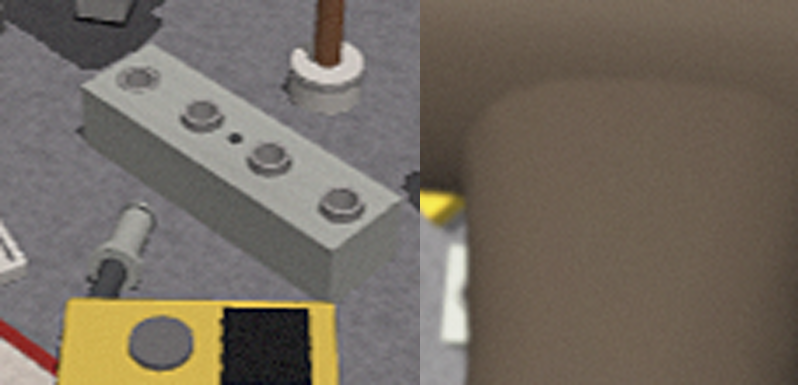

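Run:
```python
from h import *
s=dict(np.load('pics/s6.npz'))
X,_,_=cloud(s)
for u,z in(((231,230.6),.013),((222.5,246.5),.02),((228,237),.026)): print(on(s,u,z).round(4))
x=X[225:258,212:242]; m=(x[...,2]>.009)&(x[...,2]<.05)&(x[...,0]>.63)
hsv=cv2.cvtColor(s['pixels'],cv2.COLOR_RGB2HSV)[225:258,212:242]
m&=hsv[...,1]<90
for r in range(0,33,2):
    c=np.where(m[r])[0]
    if len(c): print(r+225,c[[0,-1]]+212,np.median(x[r][m[r]],0).round(4), x[r][m[r]][:,2].max().round(3))
w=dict(np.load('pics/w6.npz'));P=np.load('pics/w6_P.npy');X,_,_=cloud(w,P);z=X[...,2]
m=(z>.008)&(z<.05)&(X[...,0]>.63)&(X[...,0]<.78)&(X[...,1]>-.09)&(X[...,1]<.06)
v,u=np.where(m);print(u.min(),u.max(),v.min(),v.max())
cv2.imwrite('pics/c7.png',cv2.resize(w['pixels'][230:330,160:320,::-1],None,fx=4,fy=4,interpolation=2))
```

```text
[ 0.6594 -0.0056  0.013 ]
[0.7212 0.0232 0.02  ]
[0.6916 0.0144 0.026 ]
229 [225 232] [ 0.668  -0.0061  0.024 ] 0.025
231 [224 233] [ 0.672  -0.002   0.0235] 0.026
233 [223 233] [0.6813 0.0034 0.0244] 0.027
235 [222 232] [0.6891 0.0075 0.0267] 0.03
237 [221 231] [0.6951 0.0107 0.0249] 0.03
239 [219 230] [0.7057 0.0164 0.0301] 0.041
241 [216 229] [0.7192 0.02   0.0344] 0.041
243 [215 228] [0.7223 0.0214 0.0315] 0.036
245 [215 229] [0.724  0.0245 0.0271] 0.033
247 [215 229] [0.729  0.0293 0.0235] 0.032
249 [217 229] [0.733  0.0317 0.0274] 0.032
251 [216 223] [0.745  0.0364 0.0296] 0.033
253 [215 222] [0.7502 0.0386 0.0291] 0.033
202 225 278 301
```

View pics/c7.png

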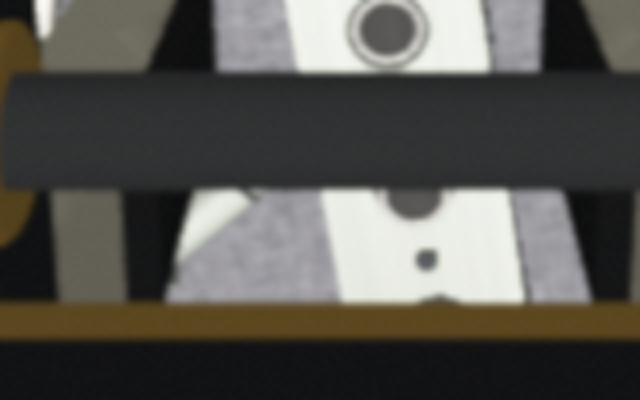

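```bash
python3 -m pendant '[[[40,70,-60,0,0,-10],[80,140,-120,0,0,-20],[127,221,-187,0,0,-30],[127,221,-187,0,0,-40],[127,221,-187,0,0,-49.6],[127,221,-187,0,0,-49.6],[127,221,-187,0,0,-49.6]]]'
python3 -m pendant '[[[0,0,0,4.8,-8.8,0],[0,0,0,9.5,-17.5,0],[0,0,0,14.3,-26.3,0],[0,0,0,14.3,-26.3,0],[0,0,0,14.3,-26.3,0]]]'
python3 - <<'E'
from h import *
s,P=wrist('w8.png'); print(P[:3,3]); X,_,_=cloud(s,P);z=X[...,2]
blobs((z>.01)&(z<.055)&(X[...,0]>.63)&(X[...,0]<.8)&(X[...,1]<.07)&(X[...,1]>-.06),X,40)
E
```

```text
clock: 11.22
tool_pos: [0.6894, 0.0085, 0.149]
orientation: [-179.9, -0.0, 118.8]
force: [-0.1, 0.6, 0.5]
opening: 0.0441
clock: 11.85
tool_pos: [0.6906, 0.0065, 0.1524]
orientation: [150.0, 0.1, 118.6]
force: [0.6, -0.2, -0.3]
opening: 0.0439
11.85 [0.6906 0.0065 0.1524] [1.500e+02 1.000e-01 1.186e+02]
[ 0.55257076 -0.06767899  0.28225821]
4182 [254.3 145.5] med [0.718  0.0229 0.0282] midrange [0.7258 0.0267 0.0286]
767 [170.4 142.4] med [ 0.7636 -0.0513  0.0166] midrange [ 0.7716 -0.0482  0.0145]
```

View pics/w8.png

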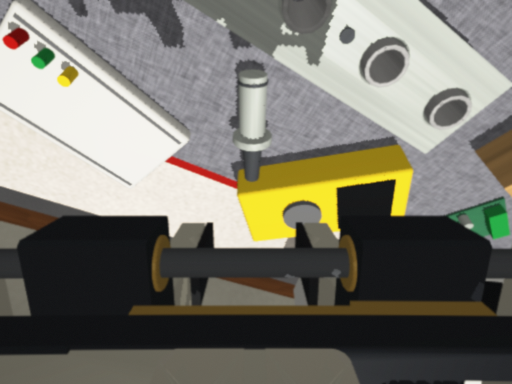

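Run:
```python
from h import *
s=dict(np.load('pics/w8.npz'));P=np.load('pics/w8_P.npy');X,_,_=cloud(s,P)
for u in((253,74),(253,85),(253,95),(253,105),(253,115),(253,125),(252,134),(252,160)): print(u,X[u[1],u[0]].round(4))
```

```text
(253, 74) [ 0.6614 -0.0096  0.014 ]
(253, 85) [ 0.6651 -0.0076  0.0261]
(253, 95) [ 0.6733 -0.0031  0.0259]
(253, 105) [0.6815 0.0013 0.0267]
(253, 115) [0.6898 0.0058 0.0281]
(253, 125) [0.6985 0.0106 0.0294]
(252, 134) [0.7075 0.0143 0.0301]
(252, 160) [0.7354 0.0294 0.0308]
```

```bash
python3 -m pendant '[[[0,0,-50,0,0,0],[0,-1,-100,0,0,0],[0,-1,-125,0,0,0],[0,-1,-135,0,0,0],[0,-1,-140,0,0,0],[0,-1,-140,0,0,0]]]'
python3 -m pendant '[[[0,0,0,0,0,0],[0,0,0,0,0,0],[0,0,0,0,0,0],[0,0,0,0,0,0],[0,0,0,0,0,0],[0,0,0,0,0,0]]]' 1
python3 -m pendant '[[[0,0,10,0,0,0],[0,0,30,0,0,0],[0,0,80,0,0,0],[0,0,140,0,0,0],[0,0,200,0,0,0],[0,0,200,0,0,0]]]'
```

```text
clock: 12.65
tool_pos: [0.6907, 0.0067, 0.0111]
orientation: [150.0, 0.1, 118.6]
force: [-0.2, -0.0, 0.6]
opening: 0.044
clock: 13.4
tool_pos: [0.69, 0.0065, 0.0103]
orientation: [150.1, 0.0, 118.6]
force: [0.1, -0.5, 0.1]
opening: 0.0005
clock: 14.15
tool_pos: [0.6928, 0.0065, 0.2185]
orientation: [149.5, 0.3, 118.6]
force: [1.0, 0.5, -0.2]
opening: 0.0004
```

Run:
```python
from h import *
s,P=wrist('w9.png'); a=save('scene','s9.png')
cv2.imwrite('pics/c9.png',np.hstack([s['pixels'][:,100:420,::-1],cv2.resize(a['pixels'][150:310,180:340,::-1],(384,384),interpolation=2)]))
```

```text
14.15 [0.6928 0.0065 0.2185] [149.5   0.3 118.6]
```

View pics/c9.png

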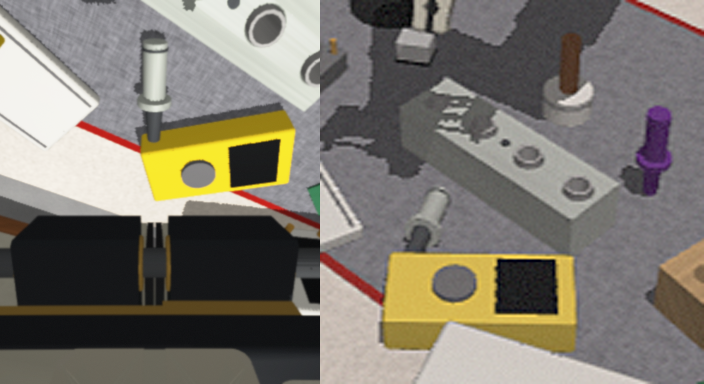

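Run:
```python
from h import *
s=dict(np.load('pics/w9.npz'));P=np.load('pics/w9_P.npy');X,_,_=cloud(s,P)
for v in range(32,145,8):
    r=X[v,230:290]; z=r[:,2]; m=(z>.018)&(z<.05)
    if m.sum()>3: c=np.where(m)[0]+230; print(v,c[[0,-1]],r[m].mean(0).round(4),z[m].max().round(4))
a=dict(np.load('pics/s9.npz')); b=dict(np.load('pics/s6.npz'))
for q in(b,a):
    X,_,_=cloud(q); m=(X[...,2]>.018)&(X[...,2]<.032)&(X[...,0]>.64)&(X[...,0]<.71)&(X[...,1]<.04)&(X[...,1]>-.05)
    blobs(m,X,10)
```

```text
48 [243 266] [ 0.6641 -0.0083  0.0229] 0.0252
56 [244 265] [ 0.6709 -0.0051  0.024 ] 0.0269
64 [244 266] [ 6.776e-01 -6.000e-04  2.420e-02] 0.0273
72 [244 266] [0.6847 0.0031 0.0254] 0.0289
80 [244 266] [0.6922 0.0073 0.026 ] 0.0288
88 [244 265] [0.6999 0.0109 0.0272] 0.03
96 [243 265] [0.7083 0.0148 0.0276] 0.0312
104 [237 271] [0.7142 0.0181 0.033 ] 0.0377
112 [246 262] [0.7257 0.0243 0.0282] 0.0309
120 [247 261] [0.7345 0.0291 0.0292] 0.032
128 [247 260] [0.7442 0.0338 0.0299] 0.0317
136 [248 289] [0.7478 0.0581 0.0253] 0.0319
144 [241 289] [0.7569 0.0567 0.0319] 0.0403
105 [226.7 234.2] med [0.6864 0.0034 0.0249] midrange [0.6841 0.005  0.025 ]
111 [226.8 234. ] med [0.6852 0.004  0.0247] midrange [0.6842 0.0036 0.0249]
```

Run:
```python
from h import *
o=get_obs();print(o['tool_pos'],o['opening'],o['orientation'],o['joint_pos'].round(1))
q=save('scene','s10.png')
X,_,_=cloud(q); Rt=R.from_euler('xyz',o['orientation'],degrees=True).as_matrix()
Y=(X-o['tool_pos'])@Rt   # tool coords
m=(abs(Y)<.12).all(-1)&(X[...,2]>.1)
p=Y[m]; print(m.sum())
for a in np.arange(-.12,.06,.01):
    k=(p[:,2]>=a)&(p[:,2]<a+.01)
    if k.sum()>2: print(a.round(2),k.sum(),np.percentile(p[k],[2,98],axis=0).round(3).tolist())
v,u=np.where(m);k=np.argsort(p[:,2])[-5:];print(p[k],u[k],v[k])
```

```text
[0.68999842 0.00660911 0.21197714] 0.0006536201773254882 [1.49929851e+02 7.30573914e-02 1.18586466e+02] [ 10.9   7.2 -16.3 -14.1 -38.5 -63.4]
1185
-0.12 368 [[-0.083, -0.029, -0.12], [0.089, 0.041, -0.11]]
-0.11 249 [[-0.086, -0.033, -0.11], [0.089, 0.041, -0.1]]
-0.1 137 [[-0.08, -0.017, -0.1], [0.088, 0.037, -0.09]]
-0.09 89 [[-0.021, -0.006, -0.09], [0.023, 0.014, -0.08]]
-0.08 84 [[-0.02, -0.006, -0.08], [0.021, 0.014, -0.07]]
-0.07 77 [[-0.017, -0.004, -0.07], [0.02, 0.013, -0.06]]
-0.06 69 [[-0.015, -0.008, -0.06], [0.018, 0.014, -0.05]]
-0.05 65 [[-0.014, -0.011, -0.05], [0.017, 0.014, -0.04]]
-0.04 47 [[-0.014, -0.004, -0.04], [0.017, 0.013, -0.033]]
[[ 0.00388996  0.01098496 -0.03346636]
 [-0.01321837  0.00912201 -0.03334842]
 [ 0.0007619   0.00762154 -0.03276303]
 [ 0.00375102  0.00027128 -0.03253843]
 [-0.00146325  0.00813068 -0.03250901]] [226 219 225 227 224] [164 163 164 164 164]
```

Run:
```python
from h import *
for f,t,rpy,T in(('s2',[.6035,.2934,.1985],[180,0,-101.8],0),('s5',[.5858,-.0837,.202],[179.9,.5,168.2],0),('s10',[.69,.0066,.212],[149.9,.07,118.6],0)):
    X,_,_=cloud(dict(np.load('pics/%s.npz'%f))); Rt=R.from_euler('xyz',rpy,degrees=True).as_matrix()
    Y=(X-t)@Rt; m=(abs(Y[...,:2])<.06).all(-1)&(Y[...,2]>-.1)&(Y[...,2]<.03)&(X[...,2]>.145); p=Y[m]; print(f,m.sum())
    for a in np.arange(-.1,.03,.01):
        k=(p[:,2]>=a)&(p[:,2]<a+.01)
        if k.sum()>2: print(a.round(2),k.sum(),np.percentile(p[k],[2,98],axis=0).round(3).tolist())
    print(np.sort(p[:,2])[-3:])
```

```text
s2 363
-0.1 12 [[-0.038, -0.005, -0.1], [-0.035, 0.013, -0.094]]
-0.09 13 [[-0.026, -0.012, -0.087], [0.021, -0.003, -0.081]]
-0.08 65 [[-0.024, -0.013, -0.079], [0.021, 0.006, -0.07]]
-0.07 83 [[-0.023, -0.013, -0.07], [0.019, 0.008, -0.06]]
-0.06 79 [[-0.021, -0.013, -0.06], [0.016, 0.01, -0.05]]
-0.05 72 [[-0.02, -0.013, -0.05], [0.015, 0.009, -0.04]]
-0.04 39 [[-0.02, -0.011, -0.04], [0.017, 0.008, -0.034]]
[-0.03537178 -0.03477436 -0.03335059]
s5 402
-0.1 31 [[-0.055, -0.01, -0.1], [0.05, 0.038, -0.091]]
-0.09 30 [[-0.043, -0.006, -0.089], [0.042, 0.014, -0.08]]
-0.08 75 [[-0.041, -0.01, -0.079], [0.042, 0.013, -0.07]]
-0.07 77 [[-0.041, -0.01, -0.07], [0.04, 0.014, -0.06]]
-0.06 63 [[-0.037, -0.01, -0.06], [0.039, 0.013, -0.05]]
-0.05 66 [[-0.037, -0.011, -0.049], [0.038, 0.013, -0.04]]
-0.04 58 [[-0.036, -0.009, -0.04], [0.037, 0.013, -0.031]]
[-0.03050085 -0.02950221 -0.0284284 ]
s10 551
-0.1 120 [[-0.032, -0.012, -0.1], [0.035, 0.016, -0.09]]
-0.09 88 [[-0.021, -0.006, -0.09], [0.023, 0.014, -0.08]]
-0.08 85 [[-0.02, -0.006, -0.08], [0.021, 0.014, -0.07]]
-0.07 77 [[-0.017, -0.004, -0.07], [0.02, 0.013, -0.06]]
-0.06 69 [[-0.015, -0.008, -0.06], [0.018, 0.014, -0.05]]
-0.05 65 [[-0.014, -0.011, -0.05], [0.017, 0.014, -0.04]]
-0.04 47 [[-0.014, -0.004, -0.04], [0.017, 0.013, -0.033]]
[-0.03273767 -0.03251641 -0.03248375]
```

The scene depth shows the real fingertips sit 33 mm behind the reported TCP along the tool axis in all three poses. That explains both the poor first grip and this miss, so I'll allow for it from here on.

Run:
```python
from h import *
X,_,_=cloud(dict(np.load('pics/s1.npz')))
m=(X[...,2]>.055)&(X[...,2]<.062)&(X[...,1]>-.04)&(X[...,1]<.0)&(X[...,0]>.5)&(X[...,0]<.7)
print(np.percentile(X[m][:,0],[0,2,98,100]))
print(get_obs()['tool_pos'])
```

```text
[0.54946373 0.5507253  0.62827391 0.62944889]
[0.68941257 0.00654869 0.21028605]
```

```bash
python3 -m pendant '[[[10,5,-40,-4.8,8.8,0],[10,5,-80,-4.8,8.8,0],[10,5,-120,-4.8,8.8,0],[10,5,-150,-4.8,8.8,0],[10,5,-150,-4.8,8.8,0],[10,5,-150,-4.8,8.8,0]]]' 0
python3 -m pendant '[[[0,0,-40,0,0,0],[0,0,-65,0,0,0],[0,0,-78,0,0,0],[0,0,-84,0,0,0],[0,0,-84,0,0,0]]]'
```

```text
clock: 15.05
tool_pos: [0.7004, 0.0114, 0.0607]
orientation: [160.1, 0.1, 118.6]
force: [0.3, -0.1, 0.9]
opening: 0.0436
clock: 15.68
tool_pos: [0.7006, 0.0117, -0.0217]
orientation: [160.0, 0.1, 118.6]
force: [-3.2, 0.8, 4.9]
opening: 0.0437
```

```bash
python3 -m pendant '[[[0,0,1,0,0,0],[0,0,1,0,0,0],[0,0,1,0,0,0],[0,0,1,0,0,0],[0,0,1,0,0,0],[0,0,1,0,0,0]]]' 1
python3 -m pendant '[[[0,0,10,0,0,0],[0,0,40,0,0,0],[0,0,90,0,0,0],[0,0,150,0,0,0],[0,0,200,0,0,0],[0,0,240,0,0,0],[0,0,240,0,0,0]]]'
```

```text
clock: 16.42
tool_pos: [0.7008, 0.0118, -0.0215]
orientation: [160.0, 0.1, 118.6]
force: [-3.6, 1.5, 8.0]
opening: 0.0249
clock: 17.3
tool_pos: [0.7019, 0.0114, 0.2224]
orientation: [159.7, 0.2, 118.6]
force: [-0.1, -0.8, -3.3]
opening: 0.0252
```

```bash
python3 -m pendant '[[[-16,-3,10,-5,9.2,0],[-32,-5,20,-10,18.4,0],[-48,-8,30,-15,27.6,0],[-64,-10,30,-20,36.8,0],[-80,-13,30,-25,46,0],[-96,-15,30,-30,55.2,0],[-112,-18,30,-35,64.4,0],[-128,-20,30,-40,73.6,0],[-155,-25,30,-45.3,83.4,0],[-155,-25,30,-45.3,83.4,0]]]'
python3 -m pendant '[[[0,0,0,0,0,-10],[0,0,0,0,0,-20],[0,0,0,0,0,-28.5],[0,0,0,0,0,-28.5],[0,0,0,0,0,-28.5]]]'
python3 - <<'E'
from h import *
o=get_obs();print(o['joint_pos'].round(1)); t=R.from_euler('xyz',o['orientation'],degrees=True).as_matrix();print(t.round(3))
a=save('scene','s11.png'); X,_,_=cloud(a)
cv2.imwrite('pics/c11.png',cv2.resize(a['pixels'][80:280,170:400,::-1],None,fx=3,fy=3,interpolation=2)[:600,:690])
E
```

```text
clock: 18.55
tool_pos: [0.5437, -0.0133, 0.2418]
orientation: [-104.4, -0.3, 118.5]
force: [0.3, 0.2, -2.9]
opening: 0.0253
clock: 19.18
tool_pos: [0.5456, -0.0141, 0.2482]
orientation: [-105.4, -0.1, 90.0]
force: [0.4, -0.2, -2.3]
opening: 0.0252
[  10.2   55.3   39.7  -18.6 -147.4 -108.5]
[[ 0.     0.265 -0.964]
 [ 1.     0.002  0.001]
 [ 0.002 -0.964 -0.265]]
```

View pics/c11.png

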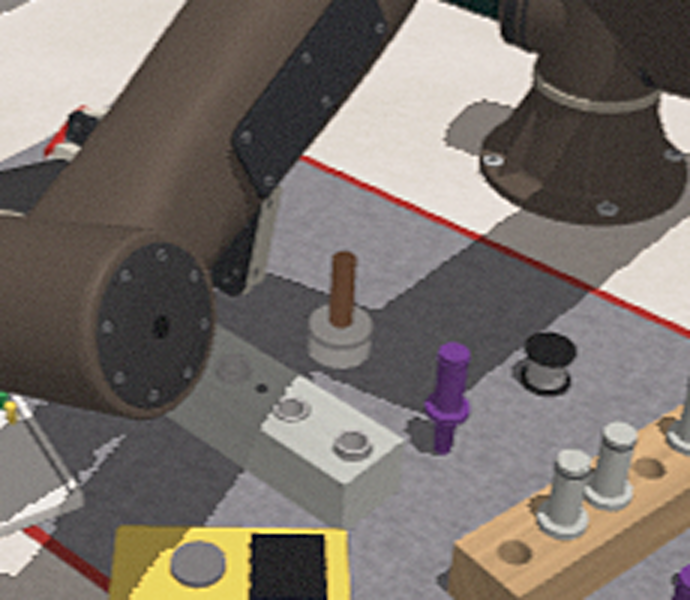

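Run:
```python
from h import *
s,P=wrist('w12.png');X,_,_=cloud(s,P);z=X[...,2]; print(P[:3,3].round(3),P[:3,2].round(2))
m0=(abs(X[...,0]-.587)<.05)&(abs(X[...,1]+.014)<.05)
for a in np.arange(.15,.31,.01):
    m=m0&(z>=a)&(z<a+.01)
    if m.sum()>10: print(a.round(2),m.sum(),np.percentile(X[m],[3,97],axis=0).round(4)[:,:2].tolist())
print('bush'); blobs((z>.063)&(z<.075)&(abs(X[...,0]-.59)<.05)&(abs(X[...,1]-.02)<.15),X,20)
print('block');blobs((z>.05)&(z<.0625)&(abs(X[...,0]-.59)<.05)&(abs(X[...,1]-.02)<.17),X,200)
```

```text
19.225 [ 0.5454 -0.0133  0.248 ] [-1.053e+02 -1.000e-01  9.010e+01]
[ 0.711 -0.013  0.364] [-0.86 -0.   -0.5 ]
0.22 612 [[0.5792, -0.0282], [0.5968, 0.0027]]
0.23 618 [[0.5869, -0.0245], [0.5968, -0.0017]]
0.24 300 [[0.5917, -0.022], [0.5968, -0.0042]]
0.25 99 [[0.5849, -0.0286], [0.6231, 0.0025]]
0.26 1716 [[0.5786, -0.0361], [0.6257, 0.01]]
0.27 1976 [[0.5866, -0.0361], [0.6331, 0.0102]]
0.28 2020 [[0.5728, -0.0293], [0.6351, 0.0033]]
0.3 55 [[0.634, -0.0296], [0.6368, 0.0035]]
bush
block
```

Run:
```python
from h import *
s=dict(np.load('pics/w12.npz'));P=np.load('pics/w12_P.npy');X,_,_=cloud(s,P)
m0=(abs(X[...,0]-.587)<.06)&(abs(X[...,1]+.014)<.05)&(X[...,2]>.1)&(X[...,2]<.3)
v,u=np.where(m0);print(v.min(),v.max(),u.min(),u.max())
for r in range(v.min(),v.max()+1,4):
    c=u[v==r]
    if len(c)>2:
        k=X[r,c]; k2=k[abs(k[:,1]+.0131)<.006]
        print(r,c.min(),c.max(),'y',k[:,1].min().round(4),k[:,1].max().round(4),'centre',np.median(k2,0).round(4) if len(k2) else '')
```

```text
183 304 197 311
183 248 263 y -0.0164 -0.0087 centre [ 0.5703 -0.0125  0.2869]
187 236 274 y -0.0222 -0.0033 centre [ 0.5751 -0.013   0.2873]
191 232 280 y -0.024 -0.0007 centre [ 0.5791 -0.013   0.2873]
195 229 281 y -0.0251 -0.0003 centre [ 0.5831 -0.013   0.2875]
199 229 282 y -0.0251 -0.0001 centre [ 0.587  -0.013   0.2876]
203 228 282 y -0.0258 0.0 centre [ 0.5906 -0.013   0.2877]
207 228 282 y -0.0256 0.0 centre [ 0.5939 -0.0133  0.2877]
211 228 282 y -0.0257 0.0001 centre [ 0.5946 -0.0132  0.2861]
215 229 281 y -0.0255 -0.0002 centre [ 0.5944 -0.013   0.2838]
219 229 281 y -0.0256 0.0 centre [ 0.5953 -0.013   0.2822]
223 201 309 y -0.0405 0.0154 centre [ 0.5952 -0.013   0.2799]
227 201 308 y -0.0397 0.0139 centre [ 0.5944 -0.013   0.2771]
231 201 308 y -0.039 0.013 centre [ 0.5946 -0.013   0.2749]
235 201 308 y -0.038 0.012 centre [ 0.5949 -0.0132  0.2728]
239 201 308 y -0.0374 0.0114 centre [ 0.5949 -0.013   0.2705]
243 202 307 y -0.036 0.0102 centre [ 0.595  -0.0132  0.2682]
247 203 306 y -0.0349 0.0092 centre [ 0.5949 -0.0132  0.2657]
279 199 309 y -0.0301 0.0042 centre [ 0.5956 -0.0131  0.2453]
283 199 308 y -0.0303 0.0039 centre [ 0.5954 -0.0131  0.2423]
287 198 310 y -0.0299 0.0036 centre [ 0.5957 -0.0134  0.2397]
291 197 311 y -0.0298 0.0036 centre [ 0.596  -0.0131  0.237 ]
295 197 310 y -0.0298 0.0035 centre [ 0.5961 -0.0131  0.2342]
299 198 310 y -0.0299 0.0037 centre [ 0.596  -0.0131  0.2311]
303 199 309 y -0.0298 0.0037 centre [ 0.5962 -0.0131  0.2283]
```

Run:
```python
from h import *
for f,L in(('w4',[((256.5,173),.06),((265,234),.068),((274,289),.068)]),('w8',[((385,63),.068),((448,108),.068)]),('w6',[((256.5,237.5),.06)])):
    s=dict(np.load('pics/%s.npz'%f));P=np.load('pics/%s_P.npy'%f)
    for u,z in L: print(f,u,on(s,u,z,P).round(4))
    g=cv2.cvtColor(s['pixels'],cv2.COLOR_RGB2GRAY); X,_,_=cloud(s,P)
    # bores: non-block points surrounded by block: contours of bright block holes
    for (u,v),z in L:
        y0=max(int(v)-40,0);w=g[y0:int(v)+40,int(u)-40:int(u)+40]
        _,b=cv2.threshold(w,110,255,cv2.THRESH_BINARY_INV)
        n,l,st,ce=cv2.connectedComponentsWithStats(b)
        for i in range(1,n):
            if 150<st[i,4]<2500 and abs(ce[i]+[int(u)-40,y0]-[u,v]).max()<12: c=ce[i]+[int(u)-40,y0]; print('  dark',st[i],c.round(1),on(s,c,z,P).round(4))
```

```text
w4 (256.5, 173) [ 0.5832 -0.0827  0.06  ]
w4 (265, 234) [ 0.5875 -0.0147  0.068 ]
w4 (274, 289) [0.5907 0.0551 0.068 ]
  dark [ 30  31  20  20 315] [255.6 173.4] [ 0.5842 -0.0825  0.06  ]
  dark [ 31  33  19  18 273] [265.1 235.6] [ 0.5878 -0.0127  0.068 ]
  dark [ 31  34  19  16 236] [274.  290.5] [0.591 0.057 0.068]
w8 (385, 63) [0.5897 0.0543 0.068 ]
w8 (448, 108) [0.5924 0.1215 0.068 ]
  dark [ 25  27  34  32 815] [386.8  65.8] [0.5905 0.0567 0.068 ]
  dark [ 16  21  44  33 357] [441.1  99.7] [0.5901 0.1111 0.068 ]
  dark [ 27  32  32  25 573] [450.4 112.3] [0.594  0.1263 0.068 ]
w6 (256.5, 237.5) [ 0.584  -0.0816  0.06  ]
```

```bash
python3 -m pendant '[[[5,0,-40,0,2,0],[5,0,-80,0,2,0],[5,0,-92,0,2,0],[5,0,-92,0,2,0],[5,0,-92,0,2,0],[5,0,-92,0,2,0]]]'
python3 - <<'E'
from h import *
s,P=wrist('w13.png');X,_,_=cloud(s,P)
for r in range(187,304,8):
    k=X[r,190:320]; k2=k[(abs(k[:,1]+.0131)<.006)&(abs(k[:,0]-.59)<.04)]
    if len(k2)>3: print(r,np.median(k2,0).round(4), k[abs(k[:,0]-.59)<.015][:,1].min().round(4), k[abs(k[:,0]-.59)<.015][:,1].max().round(4))
E
```

```text
clock: 20.02
tool_pos: [0.5505, -0.0135, 0.1569]
orientation: [-103.2, -0.1, 90.1]
force: [-0.8, 0.2, -2.6]
opening: 0.0253
20.025 [ 0.5505 -0.0135  0.1569] [-1.032e+02 -1.000e-01  9.010e+01]
187 [ 0.5814 -0.0132  0.1949] -0.0224 -0.0035
195 [ 0.5896 -0.013   0.1949] -0.0253 -0.0007
203 [ 0.597  -0.0132  0.1949] -0.026 -0.0001
211 [ 0.6009 -0.013   0.193 ] -0.0258 0.0
219 [ 0.6016 -0.0132  0.1892] -0.0258 -0.0003
227 [ 0.6007 -0.013   0.1842] -0.04 0.0136
235 [ 0.6009 -0.0132  0.1799] -0.0383 0.0119
243 [ 0.6008 -0.0129  0.1752] -0.0313 0.0052
283 [ 0.6009 -0.0131  0.1499] -0.0282 0.0022
291 [ 0.6008 -0.0133  0.1443] -0.0283 0.0023
299 [ 0.6008 -0.013   0.1384] -0.0289 0.003
```

```bash
python3 -m pendant '[[[0,0,-8,0,0,0],[0,0,-16,0,0,0],[0,0,-24,0,0,0],[0,0,-24,0,0,0]]]'
python3 -m pendant '[[[0,0,-8,0,0,0],[0,0,-16,0,0,0],[0,0,-24,0,0,0],[0,0,-30,0,0,0],[0,0,-30,0,0,0]]]'
```

```text
clock: 20.58
tool_pos: [0.5496, -0.0135, 0.1301]
orientation: [-102.9, -0.1, 90.0]
force: [0.9, 0.2, -2.3]
opening: 0.0252
clock: 21.2
tool_pos: [0.5498, -0.0133, 0.1005]
orientation: [-103.0, -0.1, 90.0]
force: [0.4, 0.8, -3.5]
opening: 0.025
```

```bash
python3 -m pendant '[[[0,0,0,0,0,0],[0,0,0,0,0,0],[0,0,0,0,0,0],[0,0,0,0,0,0]]]' 0
python3 -m pendant '[[[0,0,20,0,0,0],[0,0,50,0,0,0],[0,0,100,0,0,0],[0,0,130,0,0,0],[0,0,130,0,0,0]]]'
python3 - <<'E'
from h import *
s,P=wrist('w14.png');X,_,_=cloud(s,P);z=X[...,2]
blobs((z>.12)&(z<.15)&(abs(X[...,0]-.59)<.05)&(abs(X[...,1]+.01)<.06),X,30)
q=save('scene','s14.png');X,_,_=cloud(q);z=X[...,2]
blobs((z>.11)&(z<.15)&(abs(X[...,0]-.59)<.05)&(abs(X[...,1]+.01)<.06),X,10)
E
```

```text
clock: 21.7
tool_pos: [0.55, -0.0136, 0.1016]
orientation: [-103.0, -0.1, 90.0]
force: [-0.7, -0.5, 0.1]
opening: 0.0438
clock: 22.32
tool_pos: [0.5507, -0.0139, 0.2357]
orientation: [-103.5, -0.1, 90.1]
force: [0.1, -0.5, -0.4]
opening: 0.0438
22.325 [ 0.5507 -0.0139  0.2357] [-1.035e+02 -1.000e-01  9.010e+01]
48 [246.6 188.1] med [ 0.5974 -0.0052  0.1186] midrange [ 0.5931 -0.0097  0.119 ]
```

Run:
```python
from h import *
s=dict(np.load('pics/w14.npz'));P=np.load('pics/w14_P.npy')
for q,PP in((s,P),(dict(np.load('pics/s14.npz')),None)):
    X,_,_=cloud(q,PP);z=X[...,2]
    m=(abs(X[...,0]-.59)<.06)&(abs(X[...,1]+.01)<.06)&(z<.18)&(z>.05); print(m.sum())
    for a in np.arange(.05,.18,.01):
        k=m&(z>=a)&(z<a+.01)
        if k.sum()>5: print(a.round(2),k.sum(),np.percentile(X[k],[2,98],axis=0)[:,:2].round(4).tolist())
```

```text
0
778
0.05 471 [[0.5523, -0.064], [0.6297, 0.0485]]
0.06 91 [[0.5593, -0.0568], [0.628, 0.0476]]
0.07 79 [[0.5744, -0.0313], [0.6086, 0.0076]]
0.08 28 [[0.5838, -0.0202], [0.6022, 0.0008]]
0.09 31 [[0.5837, -0.0197], [0.6025, 0.0002]]
0.1 30 [[0.5845, -0.0192], [0.6026, 0.0]]
0.11 29 [[0.5831, -0.0188], [0.6028, 0.0006]]
0.12 19 [[0.5837, -0.0181], [0.6031, -0.0004]]
```

```bash
python3 -m pendant '[[[0,0,20,0,-10,0],[0,20,20,0,-20,0],[0,60,20,0,-30,0],[0,100,20,0,-40,0],[4,150,10,0,-50,0],[4,200,0,0,-60,0],[4,250,-20,0,-70,0],[4,316,-40,0,-77,0],[4,316,-40,0,-77,0],[4,316,-40,0,-77,0]]]'
python3 -m pendant '[[[0,0,0,0,0,-10],[0,0,0,0,0,-12],[0,0,0,0,0,-12],[0,0,0,0,0,-12]]]'
python3 - <<'E'
from h import *
print(get_obs()['joint_pos'].round(1))
s,P=wrist('w15.png'); X,_,_=cloud(s,P); z=X[...,2]
blobs((z>.123)&(z<.135),X,60)
E
```

```text
clock: 23.68
tool_pos: [0.5531, 0.3029, 0.1906]
orientation: [-179.9, 0.1, 90.2]
force: [0.1, 0.4, 0.2]
opening: 0.044
clock: 24.18
tool_pos: [0.5544, 0.3019, 0.1912]
orientation: [-180.0, 0.0, 78.2]
force: [-0.1, 0.1, 0.3]
opening: 0.0437
[  46.3   16.6   -5.3    0.   -68.1 -148.1]
24.175 [0.5544 0.3019 0.1912] [-180.     0.    78.2]
816 [256.6 128.4] med [0.5022 0.315  0.1268] midrange [0.5024 0.315  0.1267]
708 [256.8 190.9] med [0.5527 0.3048 0.1268] midrange [0.5529 0.3046 0.1266]
```

```bash
python3 -m pendant '[[[-2,3,-60,0,0,0],[-2,3,-110,0,0,0],[-2,3,-138,0,0,0],[-2,3,-145,0,0,0],[-2,3,-145,0,0,0]]]'
python3 -m pendant '[[[0,0,0,0,0,0],[0,0,0,0,0,0],[0,0,0,0,0,0],[0,0,0,0,0,0],[0,0,0,0,0,0]]]' 1
python3 -m pendant '[[[0,0,20,0,0,0],[0,0,70,0,0,0],[0,0,130,0,0,0],[0,0,150,0,0,0],[0,0,150,0,0,0]]]'
```

```text
clock: 24.85
tool_pos: [0.5524, 0.3057, 0.0468]
orientation: [180.0, 0.0, 78.1]
force: [0.2, -0.3, -0.0]
opening: 0.0436
clock: 25.48
tool_pos: [0.5524, 0.3057, 0.0475]
orientation: [179.9, -0.0, 78.1]
force: [-1.6, -0.7, 7.4]
opening: 0.0254
clock: 26.1
tool_pos: [0.5524, 0.3061, 0.1979]
orientation: [179.9, -0.2, 78.1]
force: [0.2, -0.3, -2.8]
opening: 0.0254
```

```bash
python3 -m pendant '[[[3,-39,5,0,0,10],[6,-78,10,0,0,20],[9,-117,10,0,0,30],[12,-156,10,0,0,40],[16,-194,10,0,0,50],[19,-233,10,0,0,60],[22,-272,10,0,0,70],[25,-311,10,0,0,80],[31,-350,0,0,0,90],[31,-388,0,0,0,90]]]'
python3 -m pendant '[[[0,0,0,0,0,0],[0,0,0,0,0,0],[0,0,0,0,0,0]]]'
cat >> h.py <<'E'
def held(f):
    s,P=wrist(f); X,_,_=cloud(s,P); t=get_obs()['tool_pos']; z=X[...,2]
    m0=(np.hypot(X[...,0]-t[0],X[...,1]-t[1])<.03)&(z>t[2]-.05)&(z<t[2]+.1)
    for a in np.arange(t[2]-.04,t[2]+.1,.008):
        m=m0&(z>=a)&(z<a+.008)
        if m.sum()>30: p=X[m]; lo,hi=np.percentile(p,[1,99],axis=0); print(a.round(3),m.sum(),'x',lo[0].round(4),hi[0].round(4),'y',lo[1].round(4),hi[1].round(4),'xmid',((lo+hi)/2)[0].round(4))
    return s,P
E
python3 - <<'E'
from h import *
held('w16.png')
E
```

```text
clock: 27.35
tool_pos: [0.5814, -0.0837, 0.1929]
orientation: [-180.0, -0.3, 168.2]
force: [0.7, -0.3, -1.8]
opening: 0.0254
clock: 27.72
tool_pos: [0.5827, -0.0818, 0.1955]
orientation: [-180.0, -0.0, 168.1]
force: [-0.1, 0.6, -2.2]
opening: 0.0255
27.725 [ 0.5827 -0.0818  0.1955] [-180.    -0.   168.1]
0.204 105 x 0.5626 0.5964 y -0.0988 -0.0837 xmid 0.5795
0.212 1019 x 0.5634 0.5967 y -0.0985 -0.0769 xmid 0.5801
0.22 215 x 0.5669 0.5922 y -0.0922 -0.0811 xmid 0.5796
0.228 451 x 0.5547 0.6057 y -0.0979 -0.0799 xmid 0.5802
0.236 671 x 0.5538 0.6053 y -0.098 -0.0813 xmid 0.5795
0.244 787 x 0.5545 0.6039 y -0.0976 -0.0831 xmid 0.5792
0.252 519 x 0.5558 0.6027 y -0.0975 -0.0871 xmid 0.5792
0.26 91 x 0.5571 0.6015 y -0.0973 -0.0878 xmid 0.5793
0.268 2092 x 0.5656 0.5985 y -0.0873 -0.0709 xmid 0.582
0.276 321 x 0.5638 0.5991 y -0.0921 -0.0731 xmid 0.5815
0.284 211 x 0.5626 0.5983 y -0.0978 -0.0785 xmid 0.5804
0.292 136 x 0.562 0.5971 y -0.0986 -0.083 xmid 0.5795
```

Run:
```python
from h import *
s=dict(np.load('pics/w16.npz'));P=np.load('pics/w16_P.npy');X,_,_=cloud(s,P)
print(P.round(3))
for r in range(175,310,5):
    k=X[r,180:330]; zz=k[:,2]; ok=(zz>.19)&(zz<.3)&(abs(k[:,0]-.582)<.03)
    if ok.sum()>5:
        c=np.where(ok)[0]; j=c[len(c)//2]; kk=k[c]
        print(r,c[0]+180,c[-1]+180,'L',k[c[0]].round(4),'mid',k[j].round(4),'R',k[c[-1]].round(4))
```

```text
[[-0.979  0.198  0.051  0.568]
 [ 0.205  0.945  0.254 -0.15 ]
 [ 0.002  0.26  -0.966  0.386]
 [ 0.     0.     0.     1.   ]]
200 243 266 L [ 0.5848 -0.0984  0.2077] mid [ 0.5775 -0.0986  0.2135] R [ 0.5714 -0.0959  0.2089]
205 234 275 L [ 0.5907 -0.0963  0.2075] mid [ 0.578  -0.0963  0.2155] R [ 0.5668 -0.0913  0.2072]
210 229 280 L [ 0.5942 -0.0941  0.2081] mid [ 0.5786 -0.0933  0.2153] R [ 0.5645 -0.0887  0.2106]
215 180 329 L [ 0.5954 -0.1236  0.2978] mid [ 0.5797 -0.091   0.217 ] R [ 0.5524 -0.1151  0.2993]
220 198 311 L [ 0.5902 -0.1214  0.2993] mid [ 0.5792 -0.0908  0.2248] R [ 0.5577 -0.1144  0.2987]
225 198 311 L [ 0.5904 -0.1201  0.2997] mid [ 0.5795 -0.0919  0.2348] R [ 0.558  -0.113   0.2991]
230 198 310 L [ 0.5909 -0.1185  0.2995] mid [ 0.5796 -0.0914  0.2403] R [ 0.5584 -0.111   0.298 ]
235 199 310 L [ 0.5913 -0.1165  0.2985] mid [ 0.5792 -0.0911  0.246 ] R [ 0.5588 -0.1097  0.2985]
240 201 308 L [ 0.6027 -0.0976  0.2552] mid [ 0.5792 -0.0913  0.2524] R [ 0.5556 -0.0875  0.2548]
245 202 307 L [ 0.6015 -0.0972  0.2603] mid [ 0.5793 -0.0909  0.2568] R [ 0.557  -0.0882  0.261 ]
280 200 308 L [ 0.5946 -0.102   0.2988] mid [ 0.5811 -0.0847  0.2753] R [ 0.5618 -0.0949  0.2984]
285 201 308 L [ 0.5951 -0.0996  0.2976] mid [ 0.5815 -0.0824  0.2751] R [ 0.5622 -0.094   0.2998]
290 200 307 L [ 0.5952 -0.0992  0.2998] mid [ 0.5821 -0.08    0.2747] R [ 0.5627 -0.0921  0.2994]
295 201 307 L [ 0.5955 -0.0971  0.2992] mid [ 0.5825 -0.0779  0.2749] R [ 0.563  -0.0897  0.2985]
300 201 307 L [ 0.5959 -0.0954  0.2993] mid [ 0.5825 -0.0759  0.2754] R [ 0.5633 -0.0888  0.2996]
```

```bash
python3 -m pendant '[[[1,-2.5,-40,0,0,0],[1,-2.5,-75,0,0,0],[1,-2.5,-92,0,0,0],[1,-2.5,-92,0,0,0],[1,-2.5,-92,0,0,0],[1,-2.5,-100,0,0,0],[1,-2.5,-106,0,0,0],[1,-2.5,-112,0,0,0],[1,-2.5,-112,0,0,0]]]'
python3 -m pendant '[[[0,0,-4,0,0,0],[0,0,-8,0,0,0],[0,0,-8,0,0,0]]]'
```

```text
clock: 28.9
tool_pos: [0.5835, -0.0851, 0.0836]
orientation: [-180.0, -0.1, 168.1]
force: [-0.0, 0.5, -2.0]
opening: 0.0258
clock: 29.28
tool_pos: [0.5837, -0.085, 0.0758]
orientation: [-180.0, -0.0, 168.1]
force: [-0.6, -0.2, -1.6]
opening: 0.026
```

```bash
python3 -m pendant '[[[0,0,-5,0,0,0],[0,0,-10,0,0,0],[0,0,-15,0,0,0],[0,0,-20,0,0,0],[0,0,-20,0,0,0]]]'
```

```text
clock: 29.9
tool_pos: [0.5837, -0.0851, 0.0557]
orientation: [-180.0, -0.0, 168.1]
force: [-0.3, -0.5, -1.3]
opening: 0.0253
```

```bash
python3 -m pendant '[[[0,0,0,0,0,0],[0,0,0,0,0,0],[0,0,0,0,0,0],[0,0,0,0,0,0],[0,0,30,0,0,0],[0,0,80,0,0,0],[0,0,135,0,0,0],[0,0,135,0,0,0]]]' 0
python3 - <<'E'
from h import *
s,P=wrist('w17.png');X,_,_=cloud(s,P);z=X[...,2]
for a,b in((.12,.127),(.127,.14)): blobs((z>a)&(z<b)&(abs(X[...,0]-.59)<.04),X,30)
m=(z<.16)&(z>.03)&(abs(X[...,0]-.584)<.03)&(abs(X[...,1]+.083)<.03)
for a in np.arange(.03,.15,.01):
    k=m&(z>=a)&(z<a+.01)
    if k.sum()>10: print(a.round(2),k.sum(),np.percentile(X[k],[2,98],axis=0)[:,:2].round(4).tolist())
E
```

```text
clock: 30.9
tool_pos: [0.5869, -0.085, 0.1966]
orientation: [179.9, 0.5, 168.1]
force: [-0.3, -0.2, -1.4]
opening: 0.0439
30.9 [ 0.5869 -0.085   0.1966] [179.9   0.5 168.1]
410 [257.7 189.5] med [ 0.5836 -0.0848  0.1263] midrange [ 0.5828 -0.083   0.1241]
302 [259.3 191.5] med [ 0.582  -0.0822  0.1274] midrange [ 0.5826 -0.0826  0.1278]
52 [269.7 279.1] med [ 0.5891 -0.0029  0.1348] midrange [ 0.5892 -0.0031  0.135 ]
0.03 57 [[0.5548, -0.1084], [0.6124, -0.1055]]
0.04 73 [[0.5556, -0.1083], [0.6118, -0.1055]]
0.05 1388 [[0.5547, -0.1075], [0.6134, -0.054]]
0.06 535 [[0.5587, -0.1028], [0.6094, -0.0585]]
0.07 44 [[0.5709, -0.095], [0.593, -0.0863]]
0.08 44 [[0.5705, -0.095], [0.5917, -0.0848]]
0.09 49 [[0.5703, -0.0949], [0.5923, -0.0842]]
0.1 56 [[0.5706, -0.095], [0.593, -0.0852]]
0.11 36 [[0.5711, -0.0953], [0.5909, -0.0879]]
0.12 740 [[0.5708, -0.0947], [0.5946, -0.071]]
```

```bash
python3 -m pendant '[[[-8,40,5,0,0,-10],[-16,80,5,0,0,-20],[-24,120,5,0,0,-30],[-32,160,5,0,0,-40],[-40,200,5,0,0,-50],[-48,240,5,0,0,-60],[-56,280,5,0,0,-70],[-66,330,5,0,0,-80],[-76,370,0,0,0,-90],[-82,400,-5,0,0,-90]]]'
python3 -m pendant '[[[0,0,0,0,0,0],[0,0,0,0,0,0],[0,0,0,0,0,0]]]'
python3 - <<'E'
from h import *
s,P=wrist('w18.png'); X,_,_=cloud(s,P); z=X[...,2]
blobs((z>.125)&(z<.135),X,60)
E
```

```text
clock: 32.2
tool_pos: [0.5008, 0.3162, 0.1846]
orientation: [-179.9, 0.1, 78.0]
force: [-0.1, -1.1, 0.1]
opening: 0.0439
clock: 32.58
tool_pos: [0.5021, 0.3141, 0.1861]
orientation: [-180.0, 0.0, 78.1]
force: [-1.2, -0.0, -0.3]
opening: 0.0437
32.575 [0.5021 0.3141 0.1861] [-180.     0.    78.1]
1016 [254.4  59.7] med [0.4006 0.3359 0.127 ] midrange [0.4007 0.3358 0.127 ]
721 [254.9 194.6] med [0.5018 0.3151 0.1267] midrange [0.5021 0.315  0.1267]
```

Aligned with post C, so I'll pick it and carry it to s1 at (.5908, .0568).

```bash
python3 -m pendant '[[[0,1,-60,0,0,0],[0,1,-110,0,0,0],[0,1,-133,0,0,0],[0,1,-139,0,0,0],[0,1,-139,0,0,0]]]'
python3 -m pendant '[[[0,0,0,0,0,0],[0,0,0,0,0,0],[0,0,0,0,0,0],[0,0,0,0,0,0],[0,0,0,0,0,0]]]' 1
python3 -m pendant '[[[0,0,20,0,0,0],[0,0,70,0,0,0],[0,0,130,0,0,0],[0,0,150,0,0,0],[0,0,150,0,0,0]]]'
python3 -m pendant '[[[10,-29,0,0,0,10],[20,-58,0,0,0,20],[30,-87,0,0,0,30],[40,-116,0,0,0,40],[50,-145,0,0,0,50],[60,-174,0,0,0,60],[70,-203,0,0,0,70],[80,-232,0,0,0,80],[88,-258,0,0,0,90],[88,-258,0,0,0,90]]]'
python3 -m pendant '[[[0,0,0,0,0,0],[0,0,0,0,0,0]]]'
cat >> h.py <<'E'
def ridge(f):
    s,P=wrist(f); X,_,_=cloud(s,P)
    for r in (225,235,245,285,295):
        p=X[r,248:262]; p=p[p[:,2]>.15]; print(r,np.median(p,0).round(4) if len(p) else '')
E
python3 - <<'E'
from h import *
ridge('w19.png')
E
```

```text
clock: 33.25
tool_pos: [0.5025, 0.316, 0.0479]
orientation: [180.0, -0.0, 78.1]
force: [-0.7, 0.0, -0.7]
opening: 0.0439
clock: 33.88
tool_pos: [0.5023, 0.3161, 0.0482]
orientation: [180.0, -0.0, 78.1]
force: [-1.7, -1.1, 5.8]
opening: 0.0257
clock: 34.5
tool_pos: [0.5024, 0.3167, 0.1987]
orientation: [179.9, -0.2, 78.1]
force: [0.4, 0.4, -4.0]
opening: 0.0258
clock: 35.75
tool_pos: [0.5891, 0.0563, 0.1947]
orientation: [-179.9, -0.2, 168.0]
force: [-0.4, 0.1, -2.2]
opening: 0.0258
clock: 36.0
tool_pos: [0.5895, 0.0587, 0.1966]
orientation: [-180.0, -0.0, 168.1]
force: [-0.0, 1.0, -2.2]
opening: 0.0255
36.0 [0.5895 0.0587 0.1966] [-180.    -0.   168.1]
225 [0.586  0.0482 0.2365]
235 [0.5855 0.0482 0.2496]
245 [0.586  0.0482 0.2607]
285 [0.5883 0.0587 0.2752]
295 [0.5892 0.0629 0.2754]
```

```bash
python3 -m pendant '[[[1,-3,-40,0,0,0],[1,-3,-75,0,0,0],[1,-3,-84,0,0,0],[1,-3,-84,0,0,0],[1,-3,-84,0,0,0],[1,-3,-92,0,0,0],[1,-3,-98,0,0,0],[1,-3,-104,0,0,0],[1,-3,-104,0,0,0]]]'
```

```text
clock: 37.17
tool_pos: [0.5906, 0.0548, 0.0925]
orientation: [-180.0, -0.0, 168.1]
force: [-0.7, -0.4, -2.5]
opening: 0.0256
```

```bash
python3 -m pendant '[[[0,0,-6,0,0,0],[0,0,-12,0,0,0],[0,0,-18,0,0,0],[0,0,-24,0,0,0],[0,0,-30,0,0,0],[0,0,-30,0,0,0]]]'
```

```text
clock: 37.92
tool_pos: [0.5907, 0.0549, 0.0626]
orientation: [-180.0, -0.0, 168.1]
force: [-0.2, 0.8, -1.8]
opening: 0.0256
```

```bash
python3 -m pendant '[[[0,0,0,0,0,0],[0,0,0,0,0,0],[0,0,0,0,0,0],[0,0,0,0,0,0],[0,0,30,0,0,0],[0,0,80,0,0,0],[0,0,130,0,0,0],[0,0,130,0,0,0]]]' 0
python3 - <<'E'
from h import *
s,P=wrist('w20.png');X,_,_=cloud(s,P);z=X[...,2]
blobs((z>.128)&(z<.145)&(abs(X[...,0]-.59)<.04),X,30)
E
python3 -m pendant '[[[-19,28,0,0,0,-10],[-38,56,0,0,0,-20],[-57,84,0,0,0,-30],[-76,112,0,0,0,-40],[-95,140,0,0,0,-50],[-114,168,0,0,0,-60],[-133,196,0,0,0,-70],[-160,237,0,0,0,-80],[-190,281,0,0,0,-90],[-190,281,0,0,0,-90]]]'
python3 -m pendant '[[[0,0,0,0,0,0],[0,0,0,0,0,0],[0,0,0,0,0,0]]]'
python3 - <<'E'
from h import *
s,P=wrist('w21.png'); X,_,_=cloud(s,P); z=X[...,2]
blobs((z>.125)&(z<.135),X,60)
E
```

```text
clock: 38.92
tool_pos: [0.5936, 0.0556, 0.1982]
orientation: [179.8, 0.4, 168.1]
force: [-0.7, 0.2, -0.9]
opening: 0.0436
38.925 [0.5936 0.0556 0.1982] [179.8   0.4 168.1]
930 [243.4 107.1] med [ 0.5871 -0.0129  0.1347] midrange [ 0.5871 -0.0127  0.1328]
116 [261.  195.4] med [0.588  0.0624 0.1283] midrange [0.5889 0.0606 0.1287]
clock: 40.22
tool_pos: [0.399, 0.3379, 0.192]
orientation: [-180.0, 0.1, 78.1]
force: [0.1, 0.0, -0.4]
opening: 0.044
clock: 40.6
tool_pos: [0.4014, 0.3352, 0.1931]
orientation: [-180.0, 0.0, 78.0]
force: [-1.0, -0.2, -0.1]
opening: 0.0436
40.6 [0.4014 0.3352 0.1931] [-180.    0.   78.]
680 [254.6 191.1] med [0.4003 0.3361 0.1268] midrange [0.4004 0.3361 0.1268]
```

```bash
python3 -m pendant '[[[-1,1,-60,0,0,0],[-1,1,-110,0,0,0],[-1,1,-139,0,0,0],[-1,1,-145,0,0,0],[-1,1,-145,0,0,0]]]'
python3 -m pendant '[[[0,0,0,0,0,0],[0,0,0,0,0,0],[0,0,0,0,0,0],[0,0,0,0,0,0],[0,0,0,0,0,0]]]' 1
python3 -m pendant '[[[0,0,20,0,0,0],[0,0,70,0,0,0],[0,0,130,0,0,0],[0,0,150,0,0,0],[0,0,150,0,0,0]]]'
python3 -m pendant '[[[20,-23,0,0,0,10],[40,-46,0,0,0,20],[60,-69,0,0,0,30],[80,-92,0,0,0,40],[100,-115,0,0,0,50],[120,-138,0,0,0,60],[140,-161,0,0,0,70],[167,-185,0,0,0,80],[193,-210,0,0,0,90],[193,-210,0,0,0,90]]]'
python3 -m pendant '[[[0,0,0,0,0,0],[0,0,0,0,0,0]]]'
python3 - <<'E'
from h import *
ridge('w22.png')
s=dict(np.load('pics/w20.npz'));P=np.load('pics/w20_P.npy');X,_,_=cloud(s,P);z=X[...,2]
print(np.percentile(z[(abs(X[...,0]-.59)<.02)&(abs(X[...,1]-.057)<.02)&(z<.16)],[50,70,90,95,98,99.5]))
E
```

```text
clock: 41.28
tool_pos: [0.4005, 0.3372, 0.0488]
orientation: [180.0, 0.0, 78.1]
force: [0.8, 0.7, -0.1]
opening: 0.0437
clock: 41.9
tool_pos: [0.4003, 0.3373, 0.0492]
orientation: [180.0, -0.0, 78.1]
force: [-1.8, -1.6, 6.9]
opening: 0.0255
clock: 42.52
tool_pos: [0.4003, 0.3378, 0.1999]
orientation: [179.9, -0.2, 78.1]
force: [0.6, 0.3, -2.6]
opening: 0.0252
clock: 43.78
tool_pos: [0.5931, 0.1251, 0.1954]
orientation: [-179.9, -0.2, 168.1]
force: [0.1, 1.3, -2.4]
opening: 0.026
clock: 44.02
tool_pos: [0.5923, 0.1274, 0.1976]
orientation: [-180.0, -0.0, 168.1]
force: [-0.1, 0.3, -1.8]
opening: 0.0255
44.025 [0.5923 0.1274 0.1976] [-180.    -0.   168.1]
225 [0.5887 0.1173 0.2368]
235 [0.5888 0.1172 0.25  ]
245 [0.5888 0.1171 0.261 ]
285 [0.5911 0.128  0.2754]
295 [0.592  0.132  0.2757]
[0.10086884 0.12727909 0.12818098 0.12846562 0.12888048 0.12920064]
```

```bash
python3 -m pendant '[[[1.5,-3,-40,0,0,0],[1.5,-3,-75,0,0,0],[1.5,-3,-84,0,0,0],[1.5,-3,-84,0,0,0],[1.5,-3,-84,0,0,0],[1.5,-3,-92,0,0,0],[1.5,-3,-98,0,0,0],[1.5,-3,-104,0,0,0],[1.5,-3,-104,0,0,0]]]'
```

```text
clock: 45.2
tool_pos: [0.594, 0.1237, 0.0935]
orientation: [-180.0, -0.0, 168.1]
force: [-0.7, 0.2, -0.9]
opening: 0.0256
```

```bash
python3 -m pendant '[[[0,0,-6,0,0,0],[0,0,-12,0,0,0],[0,0,-18,0,0,0],[0,0,-24,0,0,0],[0,0,-31,0,0,0],[0,0,-31,0,0,0]]]'
```

```text
clock: 45.95
tool_pos: [0.5948, 0.1243, 0.0628]
orientation: [180.0, 0.0, 168.1]
force: [1.4, 0.9, -3.3]
opening: 0.0255
```

```bash
python3 -m pendant '[[[0,0,0,0,0,0],[0,0,0,0,0,0],[0,0,0,0,0,0],[0,0,0,0,0,0],[0,0,30,0,0,0],[0,0,80,0,0,0],[0,0,135,0,0,0],[0,0,135,0,0,0]]]' 0
python3 -m pendant '[[[-40,-40,0,0,0,0],[-90,-90,0,0,0,0],[-140,-128,0,0,0,0],[-150,-128,0,0,0,0],[-150,-128,0,0,0,0],[-150,-128,0,0,0,0]]]'
python3 - <<'E'
from h import *
s,P=wrist('w23.png');X,_,_=cloud(s,P);z=X[...,2]
print('w');blobs((z>.1)&(z<.118),X,60)
q=save('scene','s23.png');X,_,_=cloud(q);z=X[...,2]
for n,c in enumerate(((.594,.1265),(.5908,.0568),(.5877,-.013),(.584,-.0825))):
    k=(abs(X[...,0]-c[0])<.025)&(abs(X[...,1]-c[1])<.025)&(z<.16)&(z>.085)
    p=X[k]; print('s%d'%n,k.sum(),'top',np.percentile(p[:,2],[90,98]).round(4),'lowgrip',np.median(p[p[:,2]<.1],0).round(4),'high',np.median(p[p[:,2]>.11],0).round(4))
k=(z>.03)&(z<.12)&(abs(X[...,0]-.443)<.06)&(abs(X[...,1])<.06); blobs(k,X,30)
cv2.imwrite('pics/c23.png',cv2.resize(q['pixels'][130:290,170:350,::-1],None,fx=3.7,fy=3.7,interpolation=2)[:600])
E
```

```text
clock: 46.95
tool_pos: [0.5972, 0.1249, 0.2037]
orientation: [179.7, 0.4, 168.1]
force: [0.1, 0.5, -1.6]
opening: 0.0439
clock: 47.7
tool_pos: [0.4454, -0.0034, 0.1983]
orientation: [180.0, 0.0, 168.1]
force: [-0.4, -0.4, -0.3]
opening: 0.044
47.7 [ 0.4454 -0.0034  0.1983] [180.    0.  168.1]
w
276 [ 91.2 128.6] med [ 0.5719 -0.0813  0.1082] midrange [ 0.575  -0.0816  0.1085]
554 [202.1 162.7] med [ 0.4859 -0.0326  0.1087] midrange [ 0.4861 -0.0324  0.1063]
273 [109.3 199.7] med [ 0.5769 -0.0175  0.1095] midrange [ 0.5807 -0.0147  0.1092]
s0 215 top [0.1348 0.1359] lowgrip [0.6057 0.1348 0.0927] high [0.6016 0.1314 0.131 ]
s1 182 top [0.1275 0.1291] lowgrip [0.6006 0.065  0.0926] high [0.5964 0.0612 0.1246]
s2 197 top [0.1344 0.1358] lowgrip [ 0.5981 -0.0058  0.0917] high [ 0.5948 -0.008   0.1307]
s3 161 top [0.1265 0.128 ] lowgrip [ 0.5925 -0.0741  0.0927] high [ 0.589  -0.078   0.1238]
268 [265.8 182. ] med [ 0.4938 -0.0264  0.0621] midrange [ 0.4833 -0.032   0.0703]
```

View pics/c23.png

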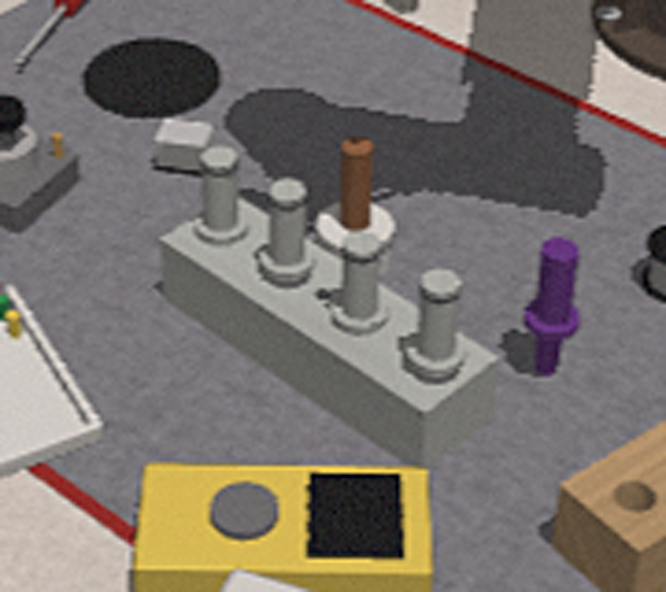

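```bash
python3 -m pendant '[[[10,-8,0,0,0,-10],[20,-16,0,0,0,-20],[41,-29,0,0,0,-30],[41,-29,0,0,0,-40],[41,-29,0,0,0,-50],[41,-29,0,0,0,-60],[41,-29,0,0,0,-70],[41,-29,0,0,0,-80],[41,-29,0,0,0,-90],[41,-29,0,0,0,-90]]]'
python3 -m pendant '[[[0,0,0,0,0,0],[0,0,0,0,0,0]]]'
python3 - <<'E'
from h import *
s,P=wrist('w24.png');X,_,_=cloud(s,P);z=X[...,2]
blobs((z>.104)&(z<.118),X,60); blobs((z>.03)&(z<.04)&(X[...,0]<.55),X,100)
E
```

```text
clock: 49.05
tool_pos: [0.486, -0.0326, 0.1977]
orientation: [-179.9, 0.0, 78.2]
force: [0.0, 0.7, -0.4]
opening: 0.0438
clock: 49.3
tool_pos: [0.4856, -0.0329, 0.1981]
orientation: [-180.0, 0.0, 78.2]
force: [-0.5, -0.4, 1.3]
opening: 0.0437
49.3 [ 0.4856 -0.0329  0.1981] [-180.     0.    78.2]
862 [460.6 151.1] med [0.4907 0.1505 0.1128] midrange [0.491  0.152  0.1102]
500 [255.7 186.6] med [ 0.4864 -0.0314  0.1087] midrange [ 0.4866 -0.0313  0.1083]
138 [228.  281.5] med [ 0.5733 -0.0753  0.1119] midrange [ 0.578  -0.0801  0.1112]
742 [425.8   9.3] med [0.3607 0.1665 0.0389] midrange [0.3607 0.168  0.0379]
1346 [255.3 165.3] med [ 0.4784 -0.0276  0.0338] midrange [ 0.4839 -0.0314  0.0337]
592 [100.  198.6] med [ 0.483  -0.2176  0.0307] midrange [ 0.4821 -0.2187  0.0311]
220 [250.1 223.4] med [ 0.548  -0.0495  0.0351] midrange [ 0.5478 -0.0484  0.035 ]
```

Rammer handle is at (.4863, −.0313). Descending to grip it.

```bash
python3 -m pendant '[[[1,1,-50,0,0,0],[1,1,-100,0,0,0],[1,1,-150,0,0,0],[1,1,-168,0,0,0],[1,1,-173,0,0,0],[1,1,-173,0,0,0]]]'
python3 -m pendant '[[[0,0,0,0,0,0],[0,0,0,0,0,0],[0,0,0,0,0,0],[0,0,0,0,0,0],[0,0,0,0,0,0],[0,0,0,0,0,0]]]' 1
python3 -m pendant '[[[0,0,20,0,0,0],[0,0,70,0,0,0],[0,0,130,0,0,0],[0,0,180,0,0,0],[0,0,180,0,0,0],[0,0,180,0,0,0]]]'
```

```text
clock: 50.1
tool_pos: [0.4869, -0.0319, 0.0257]
orientation: [180.0, 0.0, 78.1]
force: [-0.4, -0.1, 0.5]
opening: 0.0438
clock: 50.85
tool_pos: [0.487, -0.0319, 0.026]
orientation: [179.9, -0.0, 78.1]
force: [-0.6, -0.3, 7.0]
opening: 0.0233
clock: 51.6
tool_pos: [0.4851, -0.0319, 0.2037]
orientation: [-179.9, 0.0, 78.1]
force: [0.3, -0.4, -5.4]
opening: 0.0234
```

```bash
python3 -m pendant '[[[50,10,0,0,0,0],[101,19,0,0,0,0],[101,19,0,0,0,0],[101,19,-20,0,0,0],[101,19,-35,0,0,0],[101,19,-35,0,0,0]]]'
python3 -m pendant '[[[0,0,-4,0,0,0],[0,0,-8,0,0,0],[0,0,-10,0,0,0],[0,0,-12,0,0,0],[0,0,-12,0,0,0]]]'
```

```text
clock: 52.35
tool_pos: [0.5856, -0.0134, 0.1678]
orientation: [-179.7, 0.1, 78.1]
force: [-0.8, 0.1, -5.3]
opening: 0.0236
clock: 52.98
tool_pos: [0.5882, -0.013, 0.16]
orientation: [179.9, -0.0, 78.1]
force: [-2.9, -0.1, 5.5]
opening: 0.0235
```

```bash
python3 -m pendant '[[[0,0,-2,0,0,0],[0,0,-4,0,0,0],[0,0,-4,0,0,0],[0,0,-4,0,0,0]]]'
python3 -m pendant '[[[0,0,-2,0,0,0],[0,0,-4,0,0,0],[0,0,-4,0,0,0],[0,0,-4,0,0,0]]]'
python3 -m pendant '[[[0,0,-2,0,0,0],[0,0,-4,0,0,0],[0,0,-4,0,0,0],[0,0,-4,0,0,0]]]'
```

```text
clock: 53.48
tool_pos: [0.5882, -0.013, 0.1556]
orientation: [179.9, -0.0, 78.1]
force: [-1.4, 0.1, 5.6]
opening: 0.0232
clock: 53.98
tool_pos: [0.5895, -0.0132, 0.1539]
orientation: [179.7, -0.0, 78.2]
force: [-3.9, 1.4, 16.8]
opening: 0.0232
clock: 54.48
tool_pos: [0.5921, -0.0135, 0.1532]
orientation: [179.3, -0.1, 78.2]
force: [-4.5, -0.4, 31.0]
opening: 0.0233
```

```bash
python3 -m pendant '[[[0,0,20,0,0,0],[0,0,45,0,0,0],[3,50,45,0,0,0],[5,100,45,0,0,0],[6,140,45,0,0,0],[6,140,45,0,0,0],[6,140,25,0,0,0],[6,140,16,0,0,0],[6,140,12,0,0,0],[6,140,12,0,0,0]]]'
python3 -m pendant '[[[0,0,-4,0,0,0],[0,0,-6,0,0,0],[0,0,-8,0,0,0],[0,0,-8,0,0,0]]]'
python3 -m pendant '[[[0,0,-2,0,0,0],[0,0,-4,0,0,0],[0,0,-4,0,0,0],[0,0,-4,0,0,0]]]'
```

```text
clock: 55.72
tool_pos: [0.594, 0.1265, 0.1592]
orientation: [179.9, 0.0, 78.1]
force: [-1.4, -0.6, 1.1]
opening: 0.0234
clock: 56.22
tool_pos: [0.5947, 0.1266, 0.1537]
orientation: [179.8, -0.0, 78.1]
force: [-6.2, -1.1, 15.7]
opening: 0.0233
clock: 56.72
tool_pos: [0.5969, 0.1265, 0.1531]
orientation: [179.5, -0.1, 78.2]
force: [-7.1, -3.7, 30.4]
opening: 0.0234
```

```bash
python3 -m pendant '[[[0,0,20,0,0,0],[0,0,40,0,0,0],[-1,-35,40,0,0,0],[-3,-70,40,0,0,0],[-3,-70,40,0,0,0],[-3,-70,20,0,0,0],[-3,-70,10,0,0,0],[-3,-70,5,0,0,0],[-3,-70,0,0,0,0],[-3,-70,0,0,0,0]]]'
python3 -m pendant '[[[0,0,20,0,0,0],[0,0,45,0,0,0],[-2,-46,45,0,0,0],[-4,-92,45,0,0,0],[-7,-139,45,0,0,0],[-7,-139,45,0,0,0],[-7,-139,22,0,0,0],[-7,-139,10,0,0,0],[-7,-139,4,0,0,0],[-7,-139,0,0,0,0]]]'
python3 -m pendant '[[[0,0,0,0,0,0],[0,0,20,0,0,0],[0,0,60,0,0,0],[0,0,60,0,0,0]]]'
python3 - <<'E'
from h import *
q=save('scene','s25.png');X,_,_=cloud(q);z=X[...,2]
for n,c in enumerate(((.594,.1265),(.5908,.0568),(.5877,-.013),(.584,-.0825))):
    k=(abs(X[...,0]-c[0])<.025)&(abs(X[...,1]-c[1])<.025)&(z<.15)&(z>.085)
    p=X[k]; print('s%d'%n,k.sum(),'top',np.percentile(p[:,2],[90,98]).round(4) if len(p) else '')
b=save('top','t25.png');X,_,_=cloud(b);z=X[...,2]
blobs((z>.07)&(z<.095)&(abs(X[...,1]+.3)<.08)&(abs(X[...,0]-.61)<.08),X,20)
E
```

```text
clock: 57.98
tool_pos: [0.594, 0.0569, 0.1524]
orientation: [179.5, -0.1, 78.2]
force: [-6.5, -2.4, 26.2]
opening: 0.0235
clock: 59.22
tool_pos: [0.5866, -0.0822, 0.1521]
orientation: [179.6, 0.1, 78.3]
force: [-8.5, 2.4, 36.0]
opening: 0.0234
clock: 59.72
tool_pos: [0.586, -0.0815, 0.2102]
orientation: [179.6, -0.1, 78.2]
force: [0.8, 0.5, -4.4]
opening: 0.0237
s0 191 top [0.1273 0.1286]
s1 176 top [0.1267 0.1284]
s2 168 top [0.1268 0.1282]
s3 161 top [0.1268 0.1282]
169 [350.1 179.3] med [ 0.6105 -0.2966  0.0834] midrange [ 0.6096 -0.2973  0.0819]
```

```bash
python3 -m pendant '[[[6,-54,0,0,0,0],[13,-108,0,0,0,0],[20,-162,0,0,0,0],[26,-215,0,0,0,0],[26,-215,-40,0,0,0],[26,-215,-80,0,0,0],[26,-215,-95,0,0,0],[26,-215,-95,0,0,0]]]'
python3 -m pendant '[[[0,0,-6,0,0,0],[0,0,-12,0,0,0],[0,0,-18,0,0,0],[0,0,-23,0,0,0],[0,0,-23,0,0,0],[0,0,-23,0,0,0]]]'
```

```text
clock: 60.82
tool_pos: [0.6087, -0.2968, 0.1102]
orientation: [-179.8, 0.0, 78.1]
force: [-0.3, 0.6, -3.0]
opening: 0.0234
clock: 61.58
tool_pos: [0.6113, -0.2979, 0.0929]
orientation: [179.7, 0.1, 78.2]
force: [-5.3, 3.1, 20.3]
opening: 0.0239
```

```bash
python3 -m pendant '[[[0,0,20,0,0,0],[0,0,70,0,0,0],[-50,-8,70,0,0,0],[-100,-15,70,0,0,0],[-150,-23,70,0,0,0],[-195,-30,70,0,0,0],[-195,-30,70,0,0,0],[-195,-30,40,0,0,0],[-195,-30,40,0,0,0],[-195,-30,40,0,0,0]]]'
python3 - <<'E'
from h import *
q=save('scene','s26.png');X,_,_=cloud(q);z=X[...,2]
blobs((z>.07)&(z<.095)&(abs(X[...,1]+.3)<.05)&(abs(X[...,0]-.61)<.05),X,10)
hsv=cv2.cvtColor(q['pixels'],cv2.COLOR_RGB2HSV)
blobs((z>.05)&(z<.16)&(abs(X[...,0]-.415)<.05)&(abs(X[...,1]+.327)<.05),X,10)
k=(abs(X[...,0]-.415)<.06)&(abs(X[...,1]+.327)<.06)&(z>.02)&(z<.2);print(z[k].min())
E
```

```text
clock: 62.82
tool_pos: [0.415, -0.3271, 0.1287]
orientation: [-180.0, 0.0, 78.1]
force: [0.9, -0.2, -4.3]
opening: 0.0235
118 [169.2 160.4] med [ 0.6137 -0.2912  0.0807] midrange [ 0.612  -0.2961  0.0792]
312 [210.3 118.2] med [ 0.4236 -0.3122  0.1336] midrange [ 0.414  -0.3214  0.1285]
0.10055870986432536
```

```bash
python3 -m pendant '[[[0,0,-40,0,0,0],[0,0,-75,0,0,0],[0,0,-88,0,0,0],[0,0,-93,0,0,0],[0,0,-95,0,0,0],[0,0,-97,0,0,0],[0,0,-97,0,0,0]]]'
```

```text
clock: 63.75
tool_pos: [0.4148, -0.3272, 0.0318]
orientation: [179.9, 0.0, 78.1]
force: [-0.4, 0.2, -4.5]
opening: 0.0234
```

```bash
python3 -m pendant '[[[0,0,-1,0,0,0],[0,0,-2,0,0,0],[0,0,-2.5,0,0,0],[0,0,-2.5,0,0,0]]]'
```

```text
clock: 64.25
tool_pos: [0.4147, -0.3272, 0.0294]
orientation: [180.0, 0.0, 78.1]
force: [-2.2, 2.2, 3.6]
opening: 0.0233
```

Foot contact on the mat. Releasing, rising and retreating, then a final check.

```bash
python3 -m pendant '[[[0,0,0,0,0,0],[0,0,0,0,0,0],[0,0,0,0,0,0],[0,0,0,0,0,0],[0,0,15,0,0,0],[0,0,50,0,0,0],[0,0,110,0,0,0],[0,0,170,0,0,0],[0,0,230,0,0,0],[0,0,230,0,0,0]]]' 0
python3 -m pendant '[[[0,-60,0,0,0,0],[0,-120,0,0,0,0],[0,-160,0,0,0,0],[0,-160,0,0,0,0],[0,-160,0,0,0,0]]]'
python3 - <<'E'
from h import *
q=save('scene','s27.png');b=save('top','t27.png')
for n,p in(('scene',q),('top',b)):
    X,_,_=cloud(p);z=X[...,2];print(n)
    k=(abs(X[...,0]-.415)<.06)&(abs(X[...,1]+.327)<.06); print('rammer')
    blobs(k&(z>.098)&(z<.13),X,5); blobs(k&(z>.03)&(z<.045),X,10); print('plunger')
    blobs((z>.07)&(z<.095)&(abs(X[...,1]+.3)<.05)&(abs(X[...,0]-.61)<.05),X,10)
    for c in((.594,.1265),(.5908,.0568),(.5877,-.013),(.584,-.0825)):
        m=(abs(X[...,0]-c[0])<.025)&(abs(X[...,1]-c[1])<.025)&(z<.15)&(z>.115); print('post',np.median(X[m],0).round(4),np.percentile(z[m],95).round(4))
cv2.imwrite('pics/f.png',np.hstack([cv2.resize(q['pixels'][80:300,100:420,::-1],(480,330)),cv2.resize(b['pixels'][100:320,70:420,::-1],(320,330))]))
E
```

```text
clock: 65.5
tool_pos: [0.4167, -0.3284, 0.2656]
orientation: [179.4, 0.2, 78.1]
force: [-0.6, -0.4, 0.0]
opening: 0.0435
clock: 66.12
tool_pos: [0.414, -0.4867, 0.2586]
orientation: [-180.0, -0.0, 78.1]
force: [0.4, 0.4, 0.4]
opening: 0.0442
scene
rammer
48 [211.  122.1] med [ 0.4116 -0.3207  0.1089] midrange [ 0.4085 -0.3238  0.1062]
146 [212.3 142. ] med [ 0.4164 -0.3163  0.0365] midrange [ 0.409  -0.3222  0.0358]
plunger
118 [169.2 160.4] med [ 0.6137 -0.2922  0.0814] midrange [ 0.6113 -0.296   0.079 ]
post [0.6003 0.13   0.1254] 0.1285
post [0.5961 0.0605 0.1251] 0.1287
post [ 0.5925 -0.0101  0.1251] 0.128
post [ 0.5875 -0.0781  0.1251] 0.1282
top
rammer
78 [364.3 255.1] med [ 0.4064 -0.3219  0.113 ] midrange [ 0.4063 -0.3233  0.1098]
266 [354.5 253.7] med [ 0.4086 -0.3156  0.0383] midrange [ 0.4061 -0.3201  0.0378]
plunger
168 [350.1 179.3] med [ 0.6104 -0.2966  0.0834] midrange [ 0.6096 -0.2972  0.0827]
post [0.5944 0.1264 0.1266] 0.1296
post [0.5902 0.0562 0.127 ] 0.1304
post [ 0.5883 -0.012   0.127 ] 0.1303
post [ 0.5839 -0.0822  0.127 ] 0.1297
```

View pics/f.png

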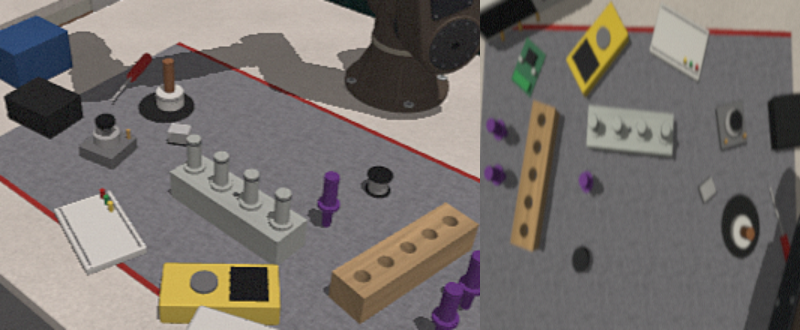

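```bash
python3 -m pendant '[[[0,0,0,0,0,0],[0,0,0,0,0,0],[0,0,0,0,0,0]]]'; python3 -c "
from plant import *
print(close_job())"
```

```text
clock: 66.6
tool_pos: [0.4147, -0.4867, 0.259]
orientation: [180.0, 0.0, 78.1]
force: [0.0, -0.7, 0.2]
opening: 0.0438
the job is handed in; nothing more can be done
None
```

I handed the job in at 66.6 s. By my last checks all four posts are locked, the plunger is back up and the rammer is on the mat, but two bushes did not go down under the rammer.

**Last checks (scene and top cameras)**
- **Posts:** all four tops read 0.127–0.130 m (home is 0.128) and sit within about 2 mm of their sockets.
- **Plunger:** I pressed it with the rammer foot until the push was about 25 N, well above the 7 N that holds it at the stop. It is back up, with its top at 0.083 m.
- **Rammer:** it stands upright on the mat, about 9 mm off centre by the top camera and about 7 mm by the scene camera.
- **Bystanders:** all look in place in the last picture; I did not measure their shifts. The arm is clear of everything.

**What went wrong or disagreed**
- **TCP offset:** the real fingertips sat about 33 mm behind the reported TCP. Before I found this, my first post slipped at the end socket (y = -0.083) and fell behind the block. I picked it up and stood it in another socket.
- **Bush pushed down by the slip:** that slip pressed with about 44 N, and the bush at y = -0.083 was flush afterwards. The post I put there later dropped straight to home.
- **Second bush down early:** the post at y = 0.057 also read home height after I released it about 6 mm up, before any tap.
- **Rammer:** I tapped all four posts, but only the ones at y = -0.013 and y = 0.127 moved under it. It had also been knocked aside before I picked it up, so I found it again first.

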